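# Unpile the finished cartons into their order trays

### The arm

A 6-joint arm with a two-finger parallel gripper is mounted at the origin on the work surface. World frame = base frame: x ahead of the robot, y to its left, z up, the work surface at z = 0. Lengths are in mm, angles in rad, forces in N, time in s.
With the tool pointing down it reaches from about 350 to 875 mm from the base axis. Payload 4.2 kg.
Tool frame: the origin (TCP) lies at the very end of the fingers, on their centre line; the grasp point (between the pads) lies 19 mm behind it; z points along the fingers, x is the direction in which the jaws open and shut, and the axes are right-handed (so a half turn about z gives the same grasp; the last joint's range is limited). The gripper opens to 85 mm and grips with 20 to 120 N. Pads are 22 mm wide; open, the fingers measure 114 mm over their backs; the gripper's body (76 mm by 85 mm) begins 54 mm behind the grasp point. The pads swing forward as they close: fully open they stand 13 mm farther back than shut.
Start: joints at [1.386, 0.385, 0.008, 0, -1.194, -0.259], TCP at [268.325, 564.447, 231.312] pointing down, gripper open.
Joint ranges: [-3.14, 3.14], [-1.21, 2.06], [-1.07, 1.41], [-3.16, 2.05], [-2.99, -0.16], [-3.1, 3.1]. Speed limits (rad/s): [2.79, 2.79, 3.14, 3.14, 3.14, 3.14].

### API

Orientations are given as a unit quaternion [x, y, z, w].
In Python, from station import * gives the robot as it stands.
- The arm moves only by the tool play_rows, never from a script. Its arguments are lists of equal length, an entry for each row: "translation": the shift along the tool's x, y, z in units of 0.5 m (1.0 is 0.5 m), a list of three; "turn": the turn, a rotation vector about the tool's x, y, z in units of pi rad (1.0 is pi rad), a list of three; "claw": the opening, from 0 (shut) to 1 (fully open). A call has exactly 5 rows; each row is the pose to reach, as a shift and turn from the pose commanded when the call began, along the tool's axes at that moment, turning the shorter way round; what a row does not reach only later rows make up. A row lasts 1/12 s, in which the tool goes at most 41.7 mm and 7.16 degrees, less where a joint would pass 70% of its speed; a pose out of reach is approached as far as the arm can. A call with a number of a shift or a turn outside -1 to 1 is refused whole. A call with a gripper value outside its range is refused whole. The fingers move at their own pace and stop on an object; "grip_force" is the grip in N (left out, the last holds). Time passes only in rows, so rows that repeat a pose let the fingers close, or fill a call up. It gives the time, the measured TCP pose, the force and the opening at its end, in the units of the state.
- get_state(): the state, without advancing time (a new reading comes with each control period).
- grab_frame(name): name is "scene" or "top" or "wrist"; returns a dict with "pixels" (400x640x3 uint8, red, green, blue), "camera_matrix" (3x3 intrinsics, pixels), "R" (3x3) and "t" (3): a world point X has camera coordinates R X + t. Camera axes: x right, y down, z forward; pixel columns grow to the right and rows downward; lengths in mm; the calibration is good to about 2 mm. A picture is of the moment at which its call begins. There is no depth.
- hand_in(): hands the job in, once; it reports no verdict.
The state is a dict: "t": time; "joint_positions": joint angles; "qd": joint speeds; "tau": joint torques, N m; "ee_pos": TCP position; "tool_rot": TCP orientation; "contact_force": force on the tool from outside, world axes, zero at the start; "wrist_torque": the same for the moment, N m; "opening": opening from 0.0 (shut) to 1.0 (fully open).
Only numpy, scipy, OpenCV 4.12 (cv2) and the standard library are available. Lean on these libraries where they do the work, as an engineer would, in place of code of your own. Each camera call takes 0.05 s, during which the arm holds its last target.

### The job

Four finished cartons were left in two small piles on the packing bench. Take the piles apart and set each carton right side up in the tray of its own colour, flat on the tray's floor inside the rim, without dropping or throwing it. Leave the amber jar and the steel beaker where they stand.

Things in the scene. Friction and masses are not known exactly. Their poses are not given: they have to be found in the camera images.
- green_carton: large green packaging carton with a white label and bands, 60 (x) by 96 (y) by 38 (z) mm, about 0.15 kg, rigid; loose; stands flat on the bench at the start, with one of the small cartons (blue or orange) lying on top of it. Origin: centre of its underside; z up, y along its long side
- black_carton: large black packaging carton with a gold-coloured label and bands, 60 (x) by 96 (y) by 38 (z) mm, about 0.15 kg, rigid; loose; stands flat on the bench at the start, with one of the small cartons (blue or orange) lying on top of it. Origin: centre of its underside; z up, y along its long side
- blue_carton: small blue packaging carton with a white label and bands, 40 (x) by 64 (y) by 32 (z) mm, about 0.06 kg, rigid; loose; lies flat on top of one of the large cartons (green or black; which one changes) at the start, roughly centred and possibly turned. Origin: centre of its underside; z up, y along its long side
- orange_carton: small orange packaging carton with a white label and bands, 40 (x) by 64 (y) by 32 (z) mm, about 0.06 kg, rigid; loose; lies flat on top of one of the large cartons (green or black; which one changes) at the start, roughly centred and possibly turned. Origin: centre of its underside; z up, y along its long side
- green_tray: low open green plastic tray fixed to the bench, for the green carton: outside 92 (x) by 128 (y) by 12 (z) mm, walls and floor 4 mm thick, so the inside is 84 by 120 mm, 8 mm deep and 12 mm larger than its carton on every side. Origin: centre of its underside (the inner floor is 4 mm above it); z up, y along its long side
- black_tray: low open black plastic tray fixed to the bench, for the black carton: outside 92 (x) by 128 (y) by 12 (z) mm, walls and floor 4 mm thick, so the inside is 84 by 120 mm, 8 mm deep and 12 mm larger than its carton on every side. Origin: centre of its underside (the inner floor is 4 mm above it); z up, y along its long side
- blue_tray: low open blue plastic tray fixed to the bench, for the blue carton: outside 72 (x) by 96 (y) by 12 (z) mm, walls and floor 4 mm thick, so the inside is 64 by 88 mm, 8 mm deep and 12 mm larger than its carton on every side. Origin: centre of its underside (the inner floor is 4 mm above it); z up, y along its long side
- orange_tray: low open orange plastic tray fixed to the bench, for the orange carton: outside 72 (x) by 96 (y) by 12 (z) mm, walls and floor 4 mm thick, so the inside is 64 by 88 mm, 8 mm deep and 12 mm larger than its carton on every side. Origin: centre of its underside (the inner floor is 4 mm above it); z up, y along its long side
- gel_jar: bystander: amber jar with a white cap, 60 mm across, 85 mm high, standing loose beyond the work. Origin: centre of its underside
- steel_beaker: bystander: open steel beaker, 64 mm across, 80 mm high, standing loose beyond the work. Origin: centre of its underside
Not all that is in view belongs to the job. Leave any red look-alike of the black_carton alone.

How it is judged (in metres and radians):
At the end, for the whole second after the job is handed in: Each carton is upright and at rest in the tray of its own colour: its underside within 2.5 mm of the tray's inner floor, tilted less than 0.06 rad, its centre within 16 mm of the tray's centre along each tray axis; all released (x of green_carton in the frame of green_tray between -0.016 and 0.016 m and y of green_carton in the frame of green_tray between -0.016 and 0.016 m and z of green_carton in the frame of green_tray below 0.0065 m and angle between each of green_carton, black_carton, blue_carton, orange_carton's own z axis and vertical below 0.06 rad and linear speed of each of green_carton, black_carton, blue_carton, orange_carton below 0.02 m/s and angular speed of each of green_carton, black_carton, blue_carton, orange_carton below 0.2 rad/s and x of black_carton in the frame of black_tray between -0.016 and 0.016 m and y of black_carton in the frame of black_tray between -0.016 and 0.016 m and z of black_carton in the frame of black_tray below 0.0065 m and x of blue_carton in the frame of blue_tray between -0.016 and 0.016 m and y of blue_carton in the frame of blue_tray between -0.016 and 0.016 m and z of blue_carton in the frame of blue_tray below 0.0065 m and x of orange_carton in the frame of orange_tray between -0.016 and 0.016 m and y of orange_carton in the frame of orange_tray between -0.016 and 0.016 m and z of orange_carton in the frame of orange_tray below 0.0065 m); the robot touches nothing.
It fails at once if the amber jar is pushed more than 30 mm or knocked over (distance of gel_jar from where it was at the start of the episode above 0.03 m or angle between gel_jar's own z axis and vertical above 0.5 rad).
It fails at once if the steel beaker is pushed more than 30 mm or knocked over (distance of steel_beaker from where it was at the start of the episode above 0.03 m or angle between steel_beaker's own z axis and vertical above 0.5 rad).
It fails at once if a carton is dropped or thrown (it moves faster than 0.7 m/s, a fall of about 25 mm, with no finger on it) ((linear speed of green_carton above 0.7 m/s and contact force between green_carton and the fingers below 0.1 N) or (linear speed of black_carton above 0.7 m/s and contact force between black_carton and the fingers below 0.1 N) or (linear speed of blue_carton above 0.7 m/s and contact force between blue_carton and the fingers below 0.1 N) or (linear speed of orange_carton above 0.7 m/s and contact force between orange_carton and the fingers below 0.1 N)).
It also fails if it takes over 115 s, if anything falls off the work surface, if the arm or the gripper's body presses on something with over 40 N, if the wrist force passes 120 N, or if a joint passes its speed limit or range.

## Working session

There is one attempt and no reset: what is moved stays moved. The work goes in short steps, Python scripts to look and compute and a tool call to move; the robot and the scene stay as the last step left them, time stands still between calls to the robot, and variables do not carry over. Pictures are saved under pics/ and viewed, and the job is handed in when it is done.

Besides the shell and the picture viewer there is one more tool, called after ">>>" by a JSON object that holds its "method" and its "body". play_rows: Moves the arm, as the interface text tells. Its arguments: {"type":"object","properties":{"translation":{"type":"array"},"turn":{"type":"array"},"claw":{"type":"array"},"grip_force":{"type":"number"}},"required":["translation","turn","claw"]}

```bash
ls; mkdir -p pics; python3 - <<'E'
from station import *
import cv2,numpy as np
for n in ["scene","top","wrist"]:
    f=grab_frame(n); cv2.imwrite(f"pics/{n}0.png",f["pixels"][:,:,::-1]); np.savez(f"pics/{n}0.npz",**f)
    print(n,np.round(f["camera_matrix"],1).tolist(),np.round(f["R"],3).tolist(),np.round(f["t"],1).tolist())
print(get_state())
E
```

```text
pics
scene [[430.5, 0.0, 323.0], [0.0, 430.5, 193.6], [0.0, 0.0, 1.0]] [[-0.067, 0.998, -0.017], [0.704, 0.035, -0.709], [-0.707, -0.06, -0.705]] [22.2, -391.7, 1569.9]
top [[386.0, 0.0, 322.2], [0.0, 386.0, 194.5], [0.0, 0.0, 1.0]] [[0.021, -0.999, -0.039], [-0.982, -0.013, -0.189], [0.188, 0.042, -0.981]] [11.3, 617.6, 766.1]
wrist [[352.5, 0.0, 320.2], [0.0, 352.5, 197.8], [0.0, 0.0, 1.0]] [[-0.429, -0.903, 0.003], [-0.869, 0.414, 0.271], [-0.246, 0.114, -0.963]] [621.7, -34.8, 380.2]
{'t': 0.15, 'joint_positions': array([ 1.38558747e+00,  3.85383260e-01,  6.93706056e-03, -3.59654191e-04,
       -1.19402369e+00, -2.58598342e-01]), 'qd': array([-6.93002145e-04, -1.04913676e-03,  4.68146966e-03,  3.20295810e-04,
       -3.12515002e-05, -1.07318263e-03]), 'tau': array([-7.61848642e-04, -3.92679262e+01,  1.88582325e+01,  4.18861538e+00,
       -3.41468673e-03, -4.02459676e-06]), 'ee_pos': array([268.15784751, 564.0526963 , 230.46868878]), 'tool_rot': array([-5.34087490e-01,  8.45428782e-01, -4.99221249e-04, -6.92044828e-04]), 'contact_force': array([ 0.45518001, -0.34953034, -0.86356734]), 'wrist_torque': array([ 0.01755153, -0.01456197, -0.02725231]), 'opening': 1.0037508420476606}
```

View pics/top0.png

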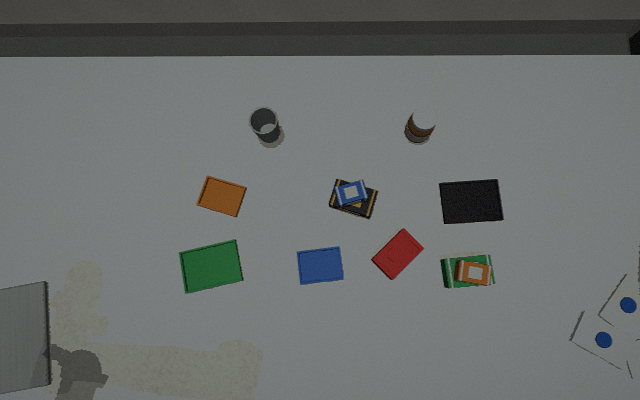

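View pics/scene0.png

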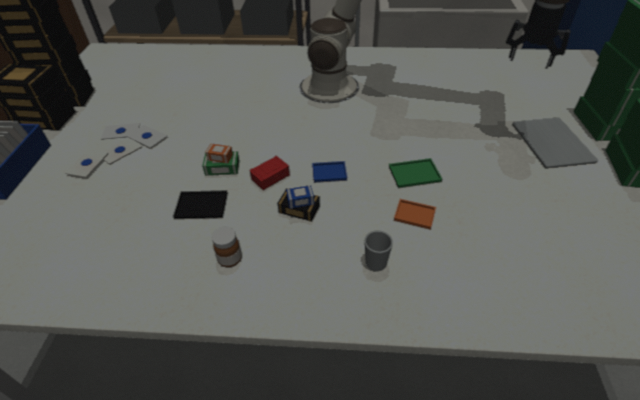

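Which is which: orange-on-green pile at top (470,272), blue-on-black pile at (352,196). The red box (397,254) is the look-alike and stays. Trays: orange (221,196), green (211,266), blue (320,265), black (471,201). Next I'll rectify these onto their own planes and enlarge.

```bash
cat > h.py <<'E'
import numpy as np,cv2
def Hplane(f,z):
    K=f["camera_matrix"];R=f["R"];t=f["t"]
    return K@np.column_stack([R[:,0],R[:,1],R[:,2]*z+t])   # (x,y,1)->pix
def unproj(f,px,z):
    p=np.asarray(px,float).reshape(-1,2)
    q=np.linalg.inv(Hplane(f,z))@np.column_stack([p,np.ones(len(p))]).T
    return (q[:2]/q[2]).T
def proj(f,X):
    q=f["camera_matrix"]@(f["R"]@np.asarray(X,float).T+np.asarray(f["t"]).reshape(3,-1)[:, :1]); return (q[:2]/q[2]).T
def rect(f,mask,z):
    c=max(cv2.findContours(mask,cv2.RETR_EXTERNAL,cv2.CHAIN_APPROX_NONE)[0],key=cv2.contourArea)
    w=unproj(f,c.reshape(-1,2),z).astype(np.float32)
    (cx,cy),(w1,h1),a=cv2.minAreaRect(w)
    if w1>h1: a+=90   # a: direction angle of short side (deg)
    a=(a+90)%180-90
    return np.round([cx,cy,min(w1,h1),max(w1,h1),a],1)
E
python3 - <<'E'
from h import *
f=dict(np.load("pics/top0.npz")); im=f["pixels"]; hsv=cv2.cvtColor(im,cv2.COLOR_RGB2HSV)
def m(lo,hi,box):
    k=cv2.inRange(hsv,lo,hi); o=np.zeros_like(k); x0,y0,x1,y1=box; o[y0:y1,x0:x1]=k[y0:y1,x0:x1]; return cv2.morphologyEx(o,cv2.MORPH_CLOSE,np.ones((3,3),np.uint8))
C={'o':((3,120,60),(22,255,255)),'g':((45,100,30),(85,255,255)),'b':((95,110,50),(125,255,255)),'k':((0,0,0),(179,255,75)),'r':((172,120,50),(179,255,255))}
for n,c,b,z in [("otray",'o',(190,170,255,225),12),("gtray",'g',(170,230,250,300),12),("btray",'b',(290,240,350,290),12),("ktray",'k',(435,175,508,228),12),
 ("ocart",'o',(450,255,496,290),70),("gcart",'g',(435,250,500,295),38),("bcart",'b',(328,172,372,212),70),("kcart",'k',(325,175,382,222),38),("red",'r',(365,225,430,285),38)]:
    k=m(*C[c],b); print(n,rect(f,k,z),cv2.boundingRect(k))
def warp(x0,y0,z,s=3,W=130):
    A=np.array([[0,-1/s,x0+W/2*1],[-1/s,0,y0+W/2],[0,0,1.]]) # out pix (u,v)->(x,y): u right = -y, v down=-x
    A=np.array([[0,-1/s,x0+W/2],[-1/s,0,y0+W/2],[0,0,1.]])
    return cv2.warpPerspective(im,Hplane(f,z)@A,(W*s,W*s),flags=cv2.INTER_CUBIC|cv2.WARP_INVERSE_MAP)
a=unproj(f,[[474,273]],70)[0];b=unproj(f,[[351,193]],70)[0];print(a,b)
o=np.hstack([warp(*a,70),warp(*b,70)])
o=cv2.convertScaleAbs(o,alpha=1.5)
for i in range(0,780,30): cv2.line(o,(i,0),(i,6),(255,0,255),1)
cv2.imwrite("pics/piles0.png",o[:,:,::-1])
E
```

```text
otray [621.  255.7  71.9  96.7 -15.8] (196, 176, 50, 41)
gtray [462.8 268.4  91.4 128.2  14.1] (179, 240, 64, 53)
btray [469.7  26.5  71.   94.4   8.2] (297, 247, 46, 38)
ktray [ 616.4 -306.    94.   131.2    4.6] (439, 179, 65, 45)
ocart [ 460.6 -286.1   40.    64.4   -9.3] (457, 260, 35, 26)
gcart [ 464.3 -291.8   59.    83.7    6.8] (441, 255, 54, 33)
bcart [621.4 -38.1  39.5  64.6  15.1] (334, 181, 34, 24)
kcart [614.  -43.6  66.1  95.  -16.2] (329, 179, 49, 40)
red [ 535.3 -141.3    9.5   15.5   81. ] (373, 232, 51, 43)
[ 459.65345533 -285.57650763] [619.37518392 -38.99126478]
```

View pics/piles0.png

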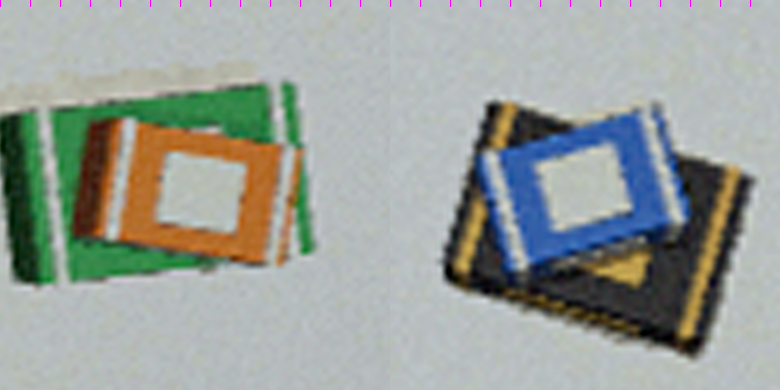

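Orange tray (621,256), green tray (463,268), blue tray (470,27) and black tray (616,-306) all come out at their nominal sizes. The orange carton is at about (461,-288) and the blue at (621,-38). Next is a move planner, then a hover over the orange pile.

```bash
cat > plan.py <<'E'
import numpy as np,sys
# plan(start,[wps]) start=(x,y,z,thetadeg); prints rounded shift/turn per call
def plan(s,wps):
    s=list(map(float,s))
    for w in wps:
        th=np.radians(s[3]);d=np.array(w[:3])-s[:3];c,n=np.cos(th),np.sin(th)
        l=np.round(np.array([d@[c,n,0],d@[n,-c,0],-d[2]])/500,3)
        dt=(w[3]-s[3]+180)%360-180
        r=np.round(-dt/180,3)
        e=l*500
        s[0]+=e[0]*c+e[1]*n; s[1]+=e[0]*n-e[1]*c; s[2]-=e[2]; s[3]-=r*180
        print(l.tolist(),"turn",r,"-> dist %.0f ang %.0f"%(np.linalg.norm(e),r*180),np.round(s,1).tolist())
def theta(q):
    from scipy.spatial.transform import Rotation as R
    M=R.from_quat(q).as_matrix(); return np.degrees(np.arctan2(M[1,0],M[0,0])),M[:,2]
E
python3 - <<'E'
from plan import *
print(theta([-0.53408749,0.845428782,-5e-4,-7e-4]))
plan((268.3,564.4,231.3,-115.4),[(400,410,230,-150),(470,220,220,-175),(480,20,200,-189.3),(470,-175,200,-189.3),(400,-288,200,-189.3)])
E
```

```text
(np.float64(-115.4358817204485), array([-6.49512797e-04, -1.59315125e-03, -9.99998520e-01]))
[0.166, -0.37, 0.003] turn 0.192 -> dist 203 ang 35 [399.8, 410.1, 229.8, -150.0]
[0.069, -0.399, 0.02] turn 0.139 -> dist 203 ang 25 [469.8, 220.1, 219.8, -175.0]
[0.015, -0.4, 0.04] turn 0.08 -> dist 201 ang 14 [479.8, 20.2, 199.8, -189.4]
[-0.044, -0.388, -0.0] turn -0.0 -> dist 195 ang -0 [469.9, -174.8, 199.8, -189.4]
[0.101, -0.246, -0.0] turn -0.0 -> dist 133 ang -0 [400.1, -287.9, 199.8, -189.4]
```

>>> {"method": "play_rows", "body": {"translation": [[0.033,-0.074,0.001],[0.066,-0.148,0.001],[0.1,-0.222,0.002],[0.133,-0.296,0.002],[0.166,-0.37,0.003]], "turn": [[0,0,0.038],[0,0,0.077],[0,0,0.115],[0,0,0.154],[0,0,0.192]], "claw": [1,1,1,1,1], "grip_force": 40}}

```text
t: 0.57
ee_pos: [400.4, 408.4, 229.7]
tool_rot: [-0.256, 0.967, -0.0, -0.0]
contact_force: [0.3, 0.6, -0.3]
opening: 1.003
```

>>> {"method": "play_rows", "body": {"translation": [[0.014,-0.08,0.004],[0.028,-0.16,0.008],[0.042,-0.24,0.012],[0.056,-0.32,0.016],[0.069,-0.399,0.02]], "turn": [[0,0,0.028],[0,0,0.056],[0,0,0.084],[0,0,0.112],[0,0,0.139]], "claw": [1,1,1,1,1]}}

```text
t: 0.98
ee_pos: [469.7, 217.9, 219.6]
tool_rot: [-0.042, 0.999, -0.0, -0.0]
contact_force: [0.5, -0.1, 0.4]
opening: 1.001
```

>>> {"method": "play_rows", "body": {"translation": [[0.003,-0.08,0.008],[0.006,-0.16,0.016],[0.009,-0.24,0.024],[0.012,-0.32,0.032],[0.015,-0.4,0.04]], "turn": [[0,0,0.016],[0,0,0.032],[0,0,0.048],[0,0,0.064],[0,0,0.08]], "claw": [1,1,1,1,1]}}

```text
t: 1.4
ee_pos: [479.1, 18.3, 199.7]
tool_rot: [0.083, 0.997, 0.0, 0.0]
contact_force: [1.4, 0.1, -0.0]
opening: 1.0
```

>>> {"method": "play_rows", "body": {"translation": [[-0.009,-0.078,0],[-0.018,-0.155,0],[-0.026,-0.233,0],[-0.035,-0.31,0],[-0.044,-0.388,0]], "turn": [[0,0,0],[0,0,0],[0,0,0],[0,0,0],[0,0,0]], "claw": [1,1,1,1,1]}}

```text
t: 1.82
ee_pos: [468.9, -176.6, 199.8]
tool_rot: [0.082, 0.997, 0.0, -0.0]
contact_force: [0.0, -0.1, 0.1]
opening: 1.0
```

```bash
python3 - <<'E'
from plan import *
plan((469.9,-174.8,199.8,-189.4),[(461,-288,200,-189.4)])
E
```

```text
[-0.019, -0.226, -0.0] turn -0.0 -> dist 113 ang -0 [460.8, -287.8, 199.8, -189.4]
```

>>> {"method": "play_rows", "body": {"translation": [[-0.006,-0.076,0],[-0.012,-0.15,0],[-0.019,-0.226,0],[-0.019,-0.226,0],[-0.019,-0.226,0]], "turn": [[0,0,0],[0,0,0],[0,0,0],[0,0,0],[0,0,0]], "claw": [1,1,1,1,1]}}

```text
t: 2.23
ee_pos: [459.7, -289.5, 199.0]
tool_rot: [0.084, 0.996, 0.0, -0.001]
contact_force: [-0.9, 0.5, -0.3]
opening: 0.999
```

```bash
cat > look.py <<'E'
from station import *
from h import *; from plan import theta
import sys
# look.py name file
f=grab_frame(sys.argv[1]); np.savez(f"pics/{sys.argv[2]}.npz",**f)
cv2.imwrite(f"pics/{sys.argv[2]}.png",cv2.convertScaleAbs(f["pixels"][:,:,::-1],alpha=1.4))
s=get_state(); print(s["t"],np.round(s["ee_pos"],1),theta(s["tool_rot"]),np.round(s["contact_force"],1),s["opening"])
E
python3 look.py wrist w1
```

```text
2.2833 [ 459.9 -288.3  199.2] (np.float64(170.47538967516235), array([-1.14239867e-03,  6.95871432e-04, -9.99999105e-01])) [ 0.3  0.7 -0.1] 0.9986327711711845
```

View pics/w1.png

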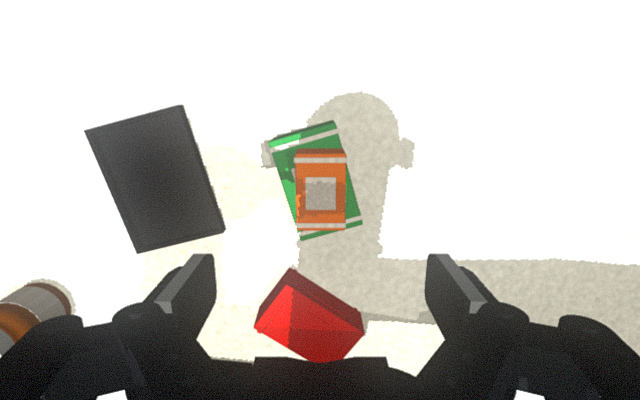

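```bash
python3 - <<'E'
from h import *
f=dict(np.load("pics/w1.npz")); im=f["pixels"]
hsv=cv2.cvtColor(im,cv2.COLOR_RGB2HSV)
k=cv2.inRange(hsv,(3,120,60),(22,255,255));k[:140]=0;k[240:]=0;k[:,:285]=0;k[:,360:]=0
k2=cv2.morphologyEx(k,cv2.MORPH_CLOSE,np.ones((9,9),np.uint8))
print(rect(f,k2,70),cv2.boundingRect(k2))
w=unproj(f,[[296,152],[346,152],[346,231],[297,231]],70);print(w.round(),w.mean(0))
cv2.imwrite("pics/w1c.png",cv2.resize(im[110:250,250:380],None,fx=4,fy=4,interpolation=cv2.INTER_CUBIC)[:,:,::-1])
E
```

```text
[ 459.4 -289.6   39.8   66.7   -9.6] (295, 149, 51, 82)
[[ 473. -323.]
 [ 435. -317.]
 [ 444. -252.]
 [ 484. -259.]] [ 458.91111448 -287.87964482]
```

View pics/w1c.png

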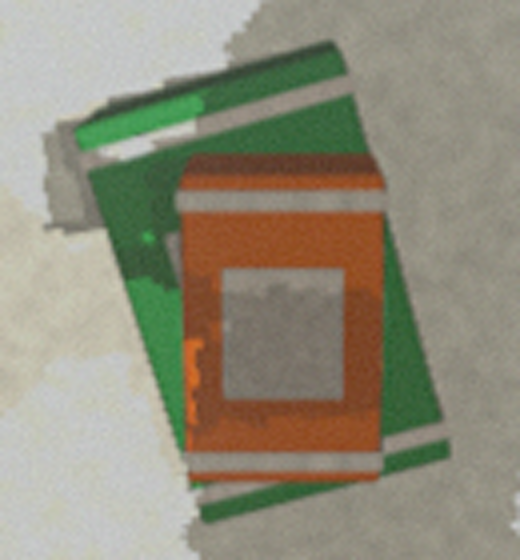

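The crop shows the orange carton (wrist image 320,190) square to the jaws and right under the TCP, so I descend and grip.

>>> {"method": "play_rows", "body": {"translation": [[0,0,0.05],[0,0,0.1],[0,0,0.15],[0,0,0.19],[0,0,0.22]], "turn": [[0,0,0],[0,0,0],[0,0,0],[0,0,0],[0,0,0]], "claw": [1,1,1,1,1]}}

```text
t: 2.7
ee_pos: [459.9, -285.9, 88.1]
tool_rot: [0.081, 0.997, 0.0, -0.001]
contact_force: [0.7, -0.4, -0.1]
opening: 1.0
```

>>> {"method": "play_rows", "body": {"translation": [[0,0,0.025],[0,0,0.05],[0,0,0.07],[0,0,0.084],[0,0,0.084]], "turn": [[0,0,0],[0,0,0],[0,0,0],[0,0,0],[0,0,0]], "claw": [1,1,1,1,1]}}

```text
t: 3.12
ee_pos: [459.9, -286.8, 46.5]
tool_rot: [0.081, 0.997, 0.0, -0.001]
contact_force: [-0.3, 0.6, 0.4]
opening: 1.0
```

>>> {"method": "play_rows", "body": {"translation": [[0,0,0],[0,0,0],[0,0,0],[0,0,0],[0,0,0]], "turn": [[0,0,0],[0,0,0],[0,0,0],[0,0,0],[0,0,0]], "claw": [0.7,0.5,0.3,0.2,0.2], "grip_force": 30}}

```text
t: 3.53
ee_pos: [461.1, -288.1, 48.7]
tool_rot: [0.082, 0.997, -0.0, 0.001]
contact_force: [0.3, 0.4, 2.6]
opening: 0.462
```

>>> {"method": "play_rows", "body": {"translation": [[0,0,0],[0,0,0],[0,0,0],[0,0,0],[0,0,0]], "turn": [[0,0,0],[0,0,0],[0,0,0],[0,0,0],[0,0,0]], "claw": [0.2,0.2,0.2,0.2,0.2]}}

```text
t: 3.95
ee_pos: [461.1, -288.1, 48.7]
tool_rot: [0.082, 0.997, -0.0, 0.001]
contact_force: [-0.3, 1.0, 6.2]
opening: 0.46
```

```bash
python3 look.py wrist w2
```

```text
4.0 [ 461.1 -288.1   48.7] (np.float64(170.6074696103053), array([ 1.50171649e-03, -6.96481915e-04, -9.99998630e-01])) [0.3 0.8 6.3] 0.4602983647595736
```

View pics/w2.png

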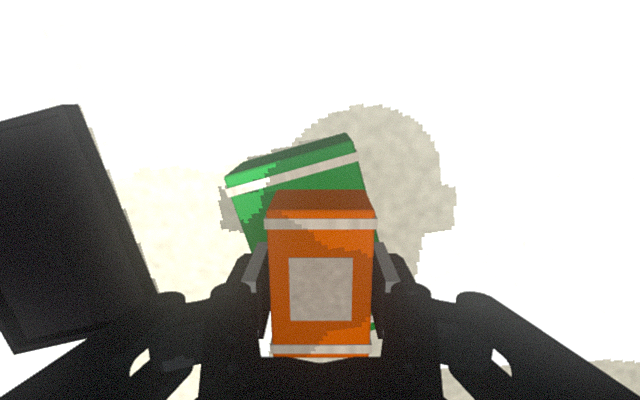

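```bash
python3 - <<'E'
from plan import *
plan((460.8,-287.8,47.8,-189.4),[(460.8,-287.8,150,-189.4),(510,-110,150,-189.4),(560,75,150,-195.8),(621,255.7,150,-195.8),(621,255.7,40,-195.8),(621,255.7,14.3,-195.8)])
E
```

```text
[0.0, 0.0, -0.204] turn -0.0 -> dist 102 ang -0 [460.8, -287.8, 149.8, -189.4]
[-0.039, 0.367, -0.0] turn -0.0 -> dist 185 ang -0 [510.0, -109.9, 149.8, -189.4]
[-0.038, 0.381, -0.0] turn 0.036 -> dist 191 ang 6 [559.9, 74.9, 149.8, -195.9]
[-0.019, 0.381, -0.0] turn -0.0 -> dist 191 ang -0 [621.1, 255.5, 149.8, -195.9]
[0.0, 0.0, 0.22] turn -0.0 -> dist 110 ang -0 [621.1, 255.5, 39.8, -195.9]
[0.0, 0.0, 0.051] turn -0.0 -> dist 26 ang -0 [621.1, 255.5, 14.3, -195.9]
```

>>> {"method": "play_rows", "body": {"translation": [[0,0,-0.02],[0,0,-0.06],[0,0,-0.11],[0,0,-0.16],[0,0,-0.204]], "turn": [[0,0,0],[0,0,0],[0,0,0],[0,0,0],[0,0,0]], "claw": [0.2,0.2,0.2,0.2,0.2], "grip_force": 40}}

```text
t: 4.42
ee_pos: [460.1, -287.8, 151.3]
tool_rot: [0.082, 0.997, 0.0, -0.0]
contact_force: [0.5, 0.2, 0.3]
opening: 0.461
```

>>> {"method": "play_rows", "body": {"translation": [[-0.006,0.055,0],[-0.014,0.13,0],[-0.022,0.21,0],[-0.031,0.29,0],[-0.039,0.367,0]], "turn": [[0,0,0],[0,0,0],[0,0,0],[0,0,0],[0,0,0]], "claw": [0.2,0.2,0.2,0.2,0.2]}}

```text
t: 4.83
ee_pos: [509.4, -108.4, 150.1]
tool_rot: [0.082, 0.997, 0.0, -0.0]
contact_force: [0.2, -0.7, -0.7]
opening: 0.46
```

>>> {"method": "play_rows", "body": {"translation": [[-0.008,0.076,0],[-0.015,0.152,0],[-0.023,0.229,0],[-0.03,0.305,0],[-0.038,0.381,0]], "turn": [[0,0,0.007],[0,0,0.014],[0,0,0.022],[0,0,0.029],[0,0,0.036]], "claw": [0.2,0.2,0.2,0.2,0.2]}}

```text
t: 5.25
ee_pos: [559.1, 76.6, 149.9]
tool_rot: [0.139, 0.99, -0.0, -0.0]
contact_force: [1.1, -0.2, -0.9]
opening: 0.46
```

>>> {"method": "play_rows", "body": {"translation": [[-0.004,0.08,0],[-0.008,0.16,0],[-0.012,0.24,0],[-0.016,0.32,0],[-0.019,0.381,0]], "turn": [[0,0,0],[0,0,0],[0,0,0],[0,0,0],[0,0,0]], "claw": [0.2,0.2,0.2,0.2,0.2]}}

```text
t: 5.67
ee_pos: [621.1, 258.2, 149.5]
tool_rot: [0.138, 0.99, -0.0, -0.0]
contact_force: [0.9, -0.4, -0.5]
opening: 0.46
```

```bash
python3 look.py wrist w3; python3 look.py top t3
```

```text
5.7167 [623.  262.6 149.1] (np.float64(164.38793647805292), array([ 0.00273988,  0.00175486, -0.99999471])) [4.4 3.5 0.6] 0.456105910550322
5.7667 [621.5 259.6 148.7] (np.float64(164.34929511607166), array([ 9.88759552e-05,  2.85811467e-04, -9.99999954e-01])) [-0.9 -0.7 -1. ] 0.46030090073866947
```

View pics/w3.png

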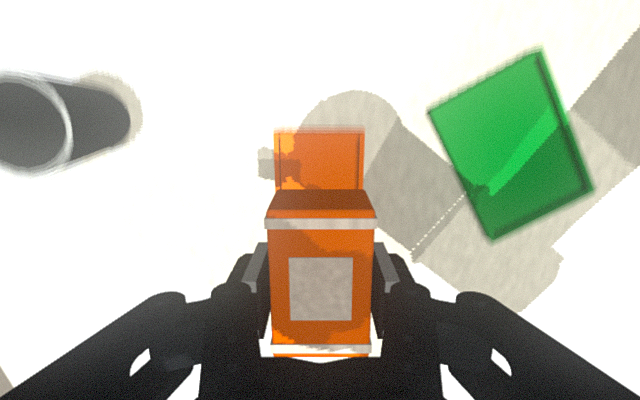

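View pics/t3.png

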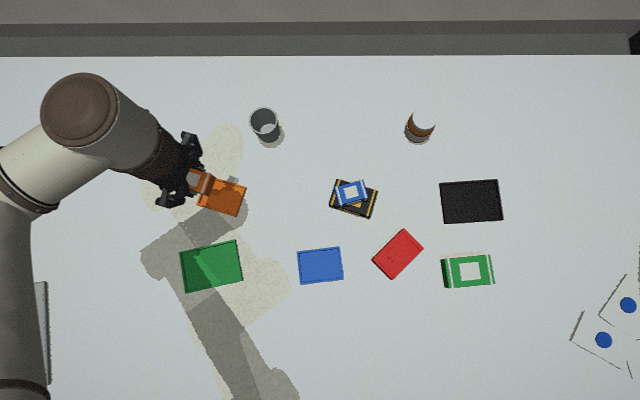

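The carton is held square and lines up with the orange tray (wrist cols 275-363). Lowering now.

>>> {"method": "play_rows", "body": {"translation": [[0,0,0.05],[0,0,0.1],[0,0,0.15],[0,0,0.19],[0,0,0.22]], "turn": [[0,0,0],[0,0,0],[0,0,0],[0,0,0],[0,0,0]], "claw": [0.2,0.2,0.2,0.2,0.2]}}

```text
t: 6.18
ee_pos: [619.2, 253.7, 37.4]
tool_rot: [0.139, 0.99, -0.001, -0.002]
contact_force: [0.7, -0.1, -0.0]
opening: 0.457
```

>>> {"method": "play_rows", "body": {"translation": [[0,0,0.01],[0,0,0.02],[0,0,0.03],[0,0,0.04],[0,0,0.048]], "turn": [[0,0,0],[0,0,0],[0,0,0],[0,0,0],[0,0,0]], "claw": [0.2,0.2,0.2,0.2,0.2]}}

```text
t: 6.6
ee_pos: [621.3, 255.6, 16.4]
tool_rot: [0.138, 0.99, 0.001, 0.001]
contact_force: [-0.1, -0.1, -0.9]
opening: 0.457
```

>>> {"method": "play_rows", "body": {"translation": [[0,0,0.001],[0,0,0.002],[0,0,0.003],[0,0,0.003],[0,0,0.003]], "turn": [[0,0,0],[0,0,0],[0,0,0],[0,0,0],[0,0,0]], "claw": [0.2,0.2,0.2,0.2,0.2]}}

```text
t: 7.02
ee_pos: [621.2, 255.6, 14.8]
tool_rot: [0.138, 0.99, 0.0, 0.0]
contact_force: [0.1, 0.6, 0.2]
opening: 0.457
```

```bash
python3 look.py wrist w4; python3 - <<'E'
from h import *
# green carton + black, blue from t3
f=dict(np.load("pics/t3.npz")); im=f["pixels"]; hsv=cv2.cvtColor(im,cv2.COLOR_RGB2HSV)
k=cv2.inRange(hsv,(45,80,20),(85,255,255)); k[:245]=0;k[300:]=0;k[:,:435]=0;k[:,500:]=0
k=cv2.morphologyEx(k,cv2.MORPH_CLOSE,np.ones((9,9),np.uint8)); print(rect(f,k,38),cv2.boundingRect(k))
o=cv2.resize(im[245:300,430:505],None,fx=8,fy=8,interpolation=cv2.INTER_CUBIC)
cv2.imwrite("pics/g3c.png",o[:,:,::-1])
E
```

```text
7.0667 [621.2 255.6  14.8] (np.float64(164.12338924445402), array([ 8.30366218e-04,  4.28630337e-04, -9.99999563e-01])) [0.3 0.6 0.6] 0.4591958986604857
[ 463.2 -282.2   59.2  103.2    6.8] (441, 255, 54, 33)
```

View pics/w4.png

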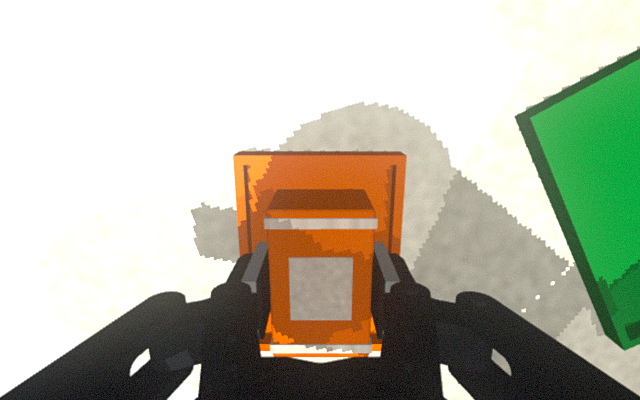

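View pics/g3c.png

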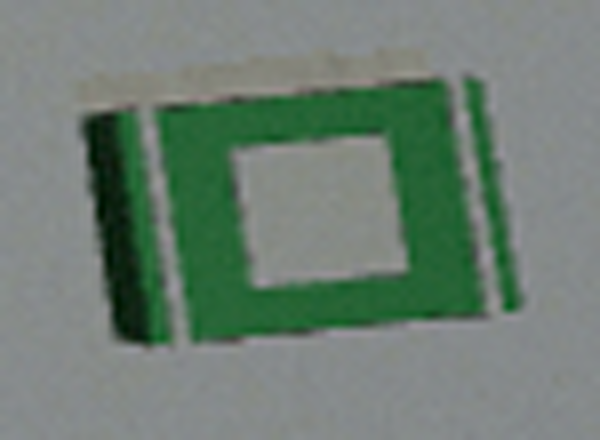

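Floor reached (z matches the grasp offset). Releasing with a small opening and rising.

>>> {"method": "play_rows", "body": {"translation": [[0,0,0.001],[0,0,0.002],[0,0,0.002],[0,0,0.002],[0,0,0.002]], "turn": [[0,0,0],[0,0,0],[0,0,0],[0,0,0],[0,0,0]], "claw": [0.2,0.2,0.5,0.6,0.65]}}

```text
t: 7.48
ee_pos: [620.8, 255.4, 13.1]
tool_rot: [0.138, 0.99, -0.0, -0.0]
contact_force: [-0.7, -0.6, -0.3]
opening: 0.652
```

>>> {"method": "play_rows", "body": {"translation": [[0,0,0],[0,0,-0.01],[0,0,-0.04],[0,0,-0.09],[0,0,-0.15]], "turn": [[0,0,0],[0,0,0],[0,0,0],[0,0,0],[0,0,0]], "claw": [0.65,0.65,0.65,0.65,0.65]}}

```text
t: 7.9
ee_pos: [619.7, 254.7, 87.3]
tool_rot: [0.138, 0.99, -0.002, -0.002]
contact_force: [1.0, 0.7, 0.9]
opening: 0.65
```

```bash
python3 look.py wrist w5;  python3 - <<'E'
from h import *
from plan import *
f=dict(np.load("pics/t3.npz"))
c=np.array([[232,148],[386,133],[410,271],[255,288]])/8+[430,245]
w=unproj(f,c,38);print(w,w.mean(0)); 
E
```

```text
7.95 [624.2 256.8  96.1] (np.float64(164.21382540565972), array([ 0.00945153,  0.00370632, -0.99994846])) [2.  1.1 5. ] 0.6498974292442173
[[ 478.39240448 -266.58351554]
 [ 483.07527701 -306.47992972]
 [ 447.92143941 -310.70106798]
 [ 442.73075657 -270.86535262]] [ 463.02996937 -288.65746646]
```

View pics/w5.png

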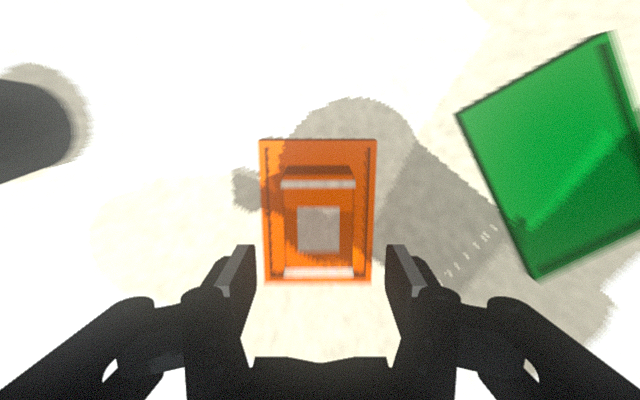

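Orange sits centred in its tray. Next is the blue carton, so I hover over its pile.

```bash
python3 - <<'E'
from plan import *
plan((621.1,255.5,88.3,-195.9),[(621,190,170,-189),(621,20,190,-165),(621,-38,190,-165)])
E
```

```text
[-0.036, -0.126, -0.163] turn -0.038 -> dist 105 ang -7 [621.2, 190.0, 169.8, -189.1]
[-0.053, -0.336, -0.04] turn -0.134 -> dist 171 ang -24 [620.9, 19.9, 189.8, -164.9]
[0.03, -0.112, -0.0] turn 0.0 -> dist 58 ang 0 [620.9, -38.1, 189.8, -164.9]
```

>>> {"method": "play_rows", "body": {"translation": [[0,0,-0.06],[-0.01,-0.03,-0.12],[-0.02,-0.07,-0.163],[-0.036,-0.126,-0.163],[-0.036,-0.126,-0.163]], "turn": [[0,0,0],[0,0,-0.01],[0,0,-0.02],[0,0,-0.038],[0,0,-0.038]], "claw": [0.8,1,1,1,1]}}

```text
t: 8.37
ee_pos: [621.4, 186.7, 172.5]
tool_rot: [0.08, 0.997, 0.001, 0.001]
contact_force: [0.2, 1.1, -1.3]
opening: 1.006
```

>>> {"method": "play_rows", "body": {"translation": [[-0.01,-0.067,-0.008],[-0.02,-0.134,-0.016],[-0.03,-0.202,-0.024],[-0.042,-0.27,-0.032],[-0.053,-0.336,-0.04]], "turn": [[0,0,-0.027],[0,0,-0.054],[0,0,-0.08],[0,0,-0.107],[0,0,-0.134]], "claw": [1,1,1,1,1]}}

```text
t: 8.78
ee_pos: [620.3, 18.4, 189.9]
tool_rot: [-0.133, 0.991, -0.0, -0.0]
contact_force: [0.7, 1.2, 0.1]
opening: 1.004
```

>>> {"method": "play_rows", "body": {"translation": [[0.015,-0.056,0],[0.025,-0.094,0],[0.03,-0.112,0],[0.03,-0.112,0],[0.03,-0.112,0]], "turn": [[0,0,0],[0,0,0],[0,0,0],[0,0,0],[0,0,0]], "claw": [1,1,1,1,1]}}

```text
t: 9.2
ee_pos: [620.8, -37.9, 189.6]
tool_rot: [-0.131, 0.991, 0.0, -0.0]
contact_force: [0.7, 0.7, 0.2]
opening: 1.001
```

```bash
python3 look.py wrist w6; python3 - <<'E'
from h import *
f=dict(np.load("pics/w6.npz")); im=f["pixels"]
hsv=cv2.cvtColor(im,cv2.COLOR_RGB2HSV)
p=proj(f,np.array([[621.4,-38.1,70]]))[0].astype(int); print(p)
x,y=p
k=cv2.inRange(hsv,(95,110,40),(125,255,255)); o=np.zeros_like(k); o[y-60:y+60,x-60:x+60]=k[y-60:y+60,x-60:x+60]
o=cv2.morphologyEx(o,cv2.MORPH_CLOSE,np.ones((9,9),np.uint8)); print(rect(f,o,70))
cv2.imwrite("pics/w6c.png",cv2.resize(im[y-80:y+80,x-90:x+90],None,fx=4,fy=4,interpolation=cv2.INTER_CUBIC)[:,:,::-1])
E
```

```text
9.25 [620.9 -37.3 189.6] (np.float64(-164.90084521740272), array([-1.66232293e-04,  1.80196612e-04, -9.99999970e-01])) [ 0.6  0.2 -0.8] 0.9998394616265133
[318 193]
[621.9 -41.1  39.3  65.1  15.6]
```

View pics/w6c.png

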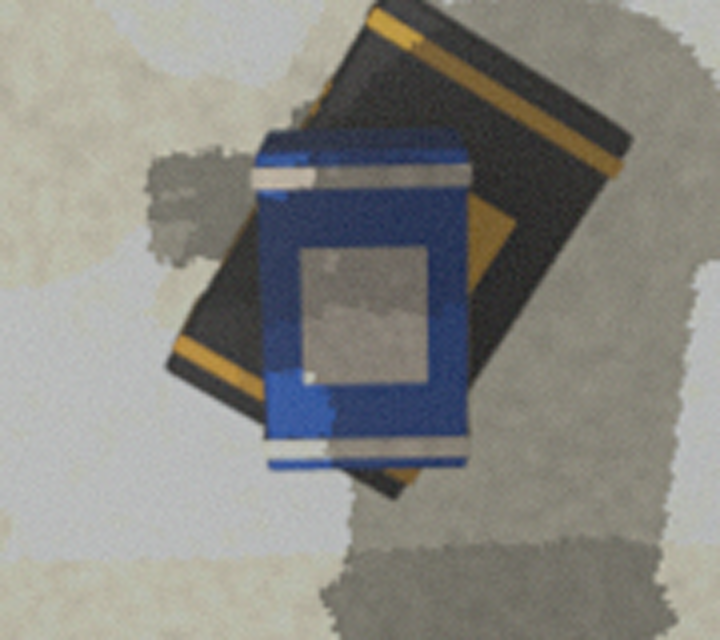

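The crop confirms the blue carton on the black one (gold bands), square to the jaws. Descending and gripping.

>>> {"method": "play_rows", "body": {"translation": [[0,0.001,0.05],[0,0.002,0.1],[0,0.002,0.15],[0,0.002,0.18],[0,0.002,0.2]], "turn": [[0,0,0],[0,0,0],[0,0,0],[0,0,0],[0,0,0]], "claw": [1,1,1,1,1]}}

```text
t: 9.67
ee_pos: [619.5, -35.6, 87.4]
tool_rot: [-0.132, 0.991, 0.0, -0.002]
contact_force: [-0.0, -0.1, -0.6]
opening: 1.005
```

>>> {"method": "play_rows", "body": {"translation": [[0,0,0.025],[0,0,0.05],[0,0,0.07],[0,0,0.084],[0,0,0.084]], "turn": [[0,0,0],[0,0,0],[0,0,0],[0,0,0],[0,0,0]], "claw": [1,1,1,1,1]}}

```text
t: 10.08
ee_pos: [619.8, -36.6, 46.4]
tool_rot: [-0.131, 0.991, 0.0, -0.001]
contact_force: [0.2, -0.4, -0.3]
opening: 0.999
```

>>> {"method": "play_rows", "body": {"translation": [[0,0,0],[0,0,0],[0,0,0],[0,0,0],[0,0,0]], "turn": [[0,0,0],[0,0,0],[0,0,0],[0,0,0],[0,0,0]], "claw": [0.7,0.5,0.3,0.2,0.2], "grip_force": 30}}

```text
t: 10.5
ee_pos: [621.2, -37.1, 48.8]
tool_rot: [-0.131, 0.991, -0.0, 0.001]
contact_force: [-0.7, 0.6, 3.2]
opening: 0.459
```

>>> {"method": "play_rows", "body": {"translation": [[0,0,0],[0,0,0],[0,0,0],[0,0,0],[0,0,0]], "turn": [[0,0,0],[0,0,0],[0,0,0],[0,0,0],[0,0,0]], "claw": [0.2,0.2,0.2,0.2,0.2]}}

```text
t: 10.92
ee_pos: [621.2, -37.1, 48.8]
tool_rot: [-0.131, 0.991, -0.0, 0.001]
contact_force: [-0.3, 1.2, 5.1]
opening: 0.461
```

```bash
python3 - <<'E'
from plan import *
plan((620.9,-39.1,47.8,-164.9),[(620.9,-39.1,150,-164.9),(469.7,26.5,150,-171.8),(469.7,26.5,40,-171.8)])
E
```

```text
[0.0, 0.0, -0.204] turn -0.0 -> dist 102 ang -0 [620.9, -39.1, 149.8, -164.9]
[0.258, 0.205, -0.0] turn 0.038 -> dist 165 ang 7 [469.7, 26.3, 149.8, -171.7]
[-0.0, 0.0, 0.22] turn 0.0 -> dist 110 ang 0 [469.7, 26.3, 39.8, -171.7]
```

>>> {"method": "play_rows", "body": {"translation": [[0,0,-0.02],[0,0,-0.06],[0,0,-0.11],[0,0,-0.16],[0,0,-0.204]], "turn": [[0,0,0],[0,0,0],[0,0,0],[0,0,0],[0,0,0]], "claw": [0.2,0.2,0.2,0.2,0.2], "grip_force": 40}}

```text
t: 11.33
ee_pos: [620.1, -37.3, 151.1]
tool_rot: [-0.131, 0.991, 0.0, -0.0]
contact_force: [-0.4, 0.1, -0.8]
opening: 0.455
```

>>> {"method": "play_rows", "body": {"translation": [[0.04,0.032,0],[0.095,0.075,0],[0.155,0.123,0],[0.21,0.167,0],[0.258,0.205,0]], "turn": [[0,0,0.007],[0,0,0.014],[0,0,0.022],[0,0,0.03],[0,0,0.038]], "claw": [0.2,0.2,0.2,0.2,0.2]}}

```text
t: 11.75
ee_pos: [466.5, 28.3, 149.5]
tool_rot: [-0.071, 0.997, 0.0, -0.001]
contact_force: [1.3, 0.6, -0.5]
opening: 0.459
```

>>> {"method": "play_rows", "body": {"translation": [[0,0,0.04],[0,0,0.09],[0,0,0.14],[0,0,0.185],[0,0,0.22]], "turn": [[0,0,0],[0,0,0],[0,0,0],[0,0,0],[0,0,0]], "claw": [0.2,0.2,0.2,0.2,0.2]}}

```text
t: 12.17
ee_pos: [468.1, 27.9, 38.4]
tool_rot: [-0.072, 0.997, -0.0, -0.001]
contact_force: [-0.1, 0.2, -0.8]
opening: 0.459
```

```bash
python3 look.py wrist w7
```

```text
12.2167 [466.1  27.2  35.7] (np.float64(-171.84543305091898), array([-0.00802032, -0.00238229, -0.999965  ])) [-0.7 -0.3 -2.6] 0.45781324722343464
```

View pics/w7.png

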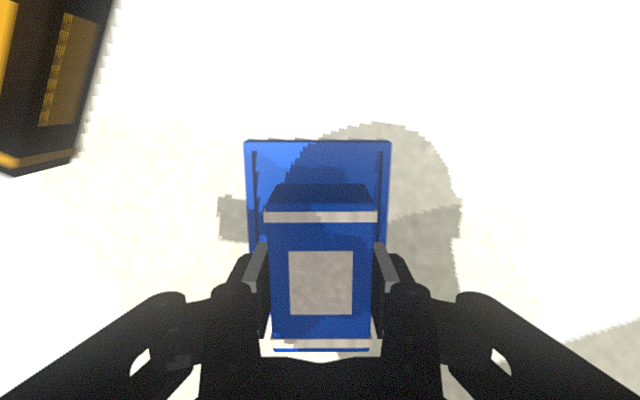

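The blue carton is lined up over its tray (tray cols 245-391, carton 264-377). Lowering, releasing and rising.

>>> {"method": "play_rows", "body": {"translation": [[0,0,0.01],[0,0,0.02],[0,0,0.03],[0,0,0.04],[0,0,0.048]], "turn": [[0,0,0],[0,0,0],[0,0,0],[0,0,0],[0,0,0]], "claw": [0.2,0.2,0.2,0.2,0.2]}}

```text
t: 12.63
ee_pos: [469.7, 28.4, 16.0]
tool_rot: [-0.072, 0.997, 0.0, 0.001]
contact_force: [-0.8, 0.1, 0.1]
opening: 0.458
```

>>> {"method": "play_rows", "body": {"translation": [[0,0,0.001],[0,0,0.002],[0,0,0.003],[0,0,0.004],[0,0,0.004]], "turn": [[0,0,0],[0,0,0],[0,0,0],[0,0,0],[0,0,0]], "claw": [0.2,0.2,0.2,0.2,0.2]}}

```text
t: 13.05
ee_pos: [469.4, 28.3, 14.8]
tool_rot: [-0.072, 0.997, 0.0, 0.0]
contact_force: [-2.9, 0.1, 6.9]
opening: 0.462
```

>>> {"method": "play_rows", "body": {"translation": [[0,0,0.001],[0,0,0.001],[0,0,0.001],[0,0,0.001],[0,0,0.001]], "turn": [[0,0,0],[0,0,0],[0,0,0],[0,0,0],[0,0,0]], "claw": [0.2,0.2,0.5,0.6,0.65]}}

```text
t: 13.47
ee_pos: [469.5, 28.3, 13.4]
tool_rot: [-0.072, 0.997, 0.0, 0.0]
contact_force: [-0.6, -0.1, 0.2]
opening: 0.65
```

>>> {"method": "play_rows", "body": {"translation": [[0,0,0],[0,0,-0.01],[0,0,-0.04],[0,0,-0.09],[0,0,-0.15]], "turn": [[0,0,0],[0,0,0],[0,0,0],[0,0,0],[0,0,0]], "claw": [0.65,0.65,0.65,0.65,0.65]}}

```text
t: 13.88
ee_pos: [468.1, 27.8, 88.1]
tool_rot: [-0.072, 0.997, -0.001, -0.002]
contact_force: [1.0, 0.1, 0.5]
opening: 0.646
```

```bash
python3 look.py wrist w8; python3 - <<'E'
from plan import *
plan((469.7,28.3,88.3,-171.7),[(469.7,0,190,-172),(469.7,-140,190,-173.2),(463,-288.5,190,-173.2)])
plan((469.7,28.3,88.3,-171.7),[(500,0,190,-180),(614,-43,190,-196.2)])
E
```

```text
13.9333 [472.6  29.   94.6] (np.float64(-171.65643067080214), array([ 0.00906264,  0.00190247, -0.99995712])) [1.3 0.9 4.5] 0.647988297431792
[0.008, -0.056, -0.203] turn 0.002 -> dist 105 ang 0 [469.8, 0.0, 189.8, -172.1]
[0.039, -0.277, -0.0] turn 0.006 -> dist 140 ang 1 [469.6, -139.9, 189.8, -173.1]
[0.049, -0.294, -0.0] turn 0.0 -> dist 149 ang 0 [462.8, -288.7, 189.8, -173.1]
[-0.052, -0.065, -0.203] turn 0.046 -> dist 110 ang 8 [500.1, -0.1, 189.8, -180.0]
[-0.228, -0.086, -0.0] turn 0.09 -> dist 122 ang 16 [614.1, -43.1, 189.8, -196.2]
```

View pics/w8.png

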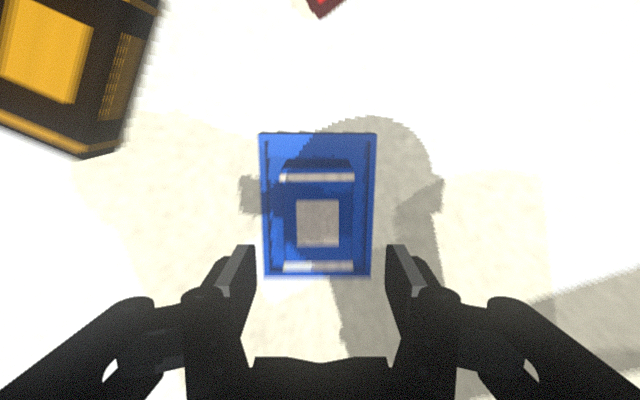

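Blue is in. Next is the black carton (gold label at wrist 45,50; the red look-alike at 320,5 is left alone). Hovering over it.

>>> {"method": "play_rows", "body": {"translation": [[0,0,-0.06],[-0.01,-0.015,-0.12],[-0.03,-0.04,-0.18],[-0.052,-0.065,-0.203],[-0.052,-0.065,-0.203]], "turn": [[0,0,0],[0,0,0.015],[0,0,0.03],[0,0,0.046],[0,0,0.046]], "claw": [0.8,1,1,1,1]}}

```text
t: 14.35
ee_pos: [503.5, -0.7, 193.8]
tool_rot: [0.001, 1.0, 0.001, 0.005]
contact_force: [-0.1, -0.6, -0.5]
opening: 1.0
```

>>> {"method": "play_rows", "body": {"translation": [[-0.06,-0.023,0],[-0.12,-0.045,0],[-0.18,-0.068,0],[-0.228,-0.086,0],[-0.228,-0.086,0]], "turn": [[0,0,0.023],[0,0,0.046],[0,0,0.07],[0,0,0.09],[0,0,0.09]], "claw": [1,1,1,1,1]}}

```text
t: 14.77
ee_pos: [616.4, -44.4, 187.4]
tool_rot: [0.143, 0.99, -0.0, -0.001]
contact_force: [0.3, 0.8, 0.0]
opening: 1.002
```

>>> {"method": "play_rows", "body": {"translation": [[0,0,0],[0,0,0],[0,0,0],[0,0,0],[0,0,0]], "turn": [[0,0,0],[0,0,0],[0,0,0],[0,0,0],[0,0,0]], "claw": [1,1,1,1,1]}}

```text
t: 15.18
ee_pos: [613.0, -42.9, 190.2]
tool_rot: [0.141, 0.99, 0.0, 0.0]
contact_force: [-0.2, 0.7, 0.2]
opening: 0.998
```

```bash
python3 look.py wrist w9; python3 - <<'E'
from h import *
f=dict(np.load("pics/w9.npz")); im=f["pixels"]
hsv=cv2.cvtColor(im,cv2.COLOR_RGB2HSV)
p=proj(f,np.array([[614,-43.1,38]]))[0].astype(int); print(p)
x,y=p
k=cv2.inRange(hsv,(15,120,60),(30,255,255)); k[y+75:]=0
n,l,s,c=cv2.connectedComponentsWithStats(k); 
for i in range(1,n):
    if s[i,4]>150: print(s[i],c[i], unproj(f,[c[i]],38))
cv2.imwrite("pics/w9c.png",cv2.resize(im[y-80:y+80,x-90:x+90],None,fx=4,fy=4,interpolation=cv2.INTER_CUBIC)[:,:,::-1])
E
```

```text
15.2333 [613.2 -42.9 190.3] (np.float64(163.80334365091787), array([ 4.96558498e-04,  1.47203059e-04, -9.99999866e-01])) [-0.7  0.1  0.2] 1.001388112828319
[319 184]
[279 132  74   6 331] [315.3776435 134.7734139] [[605.45675027 -84.37404495]]
[ 294  159   44   47 1975] [315.53468354 181.80506329] [[616.59986554 -45.97220993]]
[282 224  68   6 309] [315.92880259 226.75080906] [[627.83772807  -6.46349562]]
```

View pics/w9c.png

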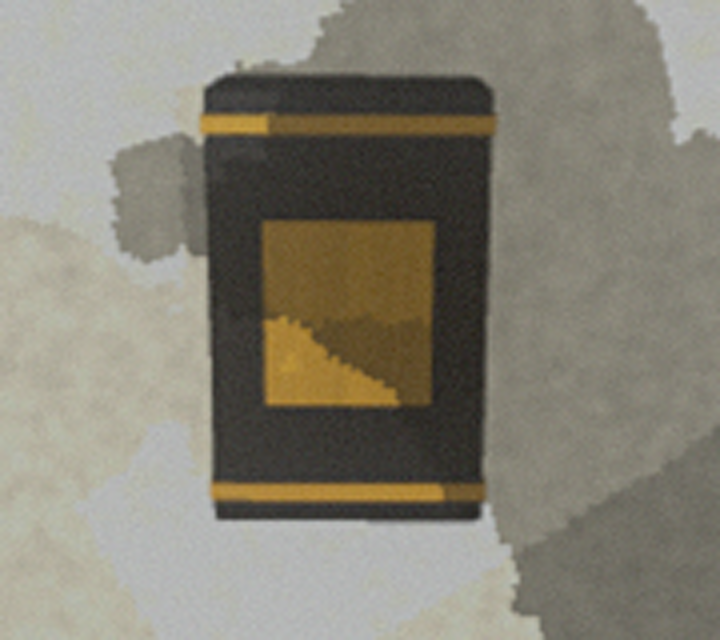

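The black carton is square to the jaws, its centre about (617,-46), so I correct by 3 mm, descend to z≈10 and grip.

>>> {"method": "play_rows", "body": {"translation": [[-0.003,-0.002,0.05],[-0.006,-0.004,0.11],[-0.006,-0.004,0.17],[-0.006,-0.004,0.23],[-0.006,-0.004,0.27]], "turn": [[0,0,0],[0,0,0],[0,0,0],[0,0,0],[0,0,0]], "claw": [1,1,1,1,1]}}

```text
t: 15.65
ee_pos: [614.3, -45.9, 52.3]
tool_rot: [0.141, 0.99, -0.0, -0.002]
contact_force: [-0.0, 0.3, 0.4]
opening: 1.004
```

>>> {"method": "play_rows", "body": {"translation": [[0,0,0.025],[0,0,0.05],[0,0,0.075],[0,0,0.09],[0,0,0.09]], "turn": [[0,0,0],[0,0,0],[0,0,0],[0,0,0],[0,0,0]], "claw": [1,1,1,1,1]}}

```text
t: 16.07
ee_pos: [614.7, -46.0, 8.3]
tool_rot: [0.141, 0.99, -0.0, -0.002]
contact_force: [0.1, -0.6, 0.2]
opening: 1.004
```

>>> {"method": "play_rows", "body": {"translation": [[0,0,0],[0,0,0],[0,0,0],[0,0,0],[0,0,0]], "turn": [[0,0,0],[0,0,0],[0,0,0],[0,0,0],[0,0,0]], "claw": [0.85,0.7,0.55,0.4,0.4], "grip_force": 40}}

```text
t: 16.48
ee_pos: [616.9, -45.9, 11.1]
tool_rot: [0.141, 0.99, 0.0, 0.001]
contact_force: [0.1, 0.2, 2.9]
opening: 0.691
```

>>> {"method": "play_rows", "body": {"translation": [[0,0,0],[0,0,0],[0,0,0],[0,0,0],[0,0,0]], "turn": [[0,0,0],[0,0,0],[0,0,0],[0,0,0],[0,0,0]], "claw": [0.4,0.4,0.4,0.4,0.4]}}

```text
t: 16.9
ee_pos: [616.8, -45.9, 11.1]
tool_rot: [0.141, 0.99, 0.0, 0.001]
contact_force: [-0.3, 1.4, 5.3]
opening: 0.692
```

```bash
python3 look.py wrist w10; python3 - <<'E'
from plan import *
plan((616.5,-45.7,9.8,-196.2),[(616.5,-45.7,120,-196.2),(616.5,-180,120,-183),(616.4,-306,120,-175.4),(616.4,-306,40,-175.4)])
E
```

```text
16.95 [616.8 -45.9  11.1] (np.float64(163.7724073440083), array([ 2.11464502e-03,  1.21222390e-04, -9.99997757e-01])) [-1.8  1.9  5.7] 0.6893638669505499
[0.0, 0.0, -0.22] turn -0.0 -> dist 110 ang -0 [616.5, -45.7, 119.8, -196.2]
[-0.075, -0.258, -0.0] turn -0.073 -> dist 134 ang -13 [616.5, -180.0, 119.8, -183.1]
[-0.013, -0.252, -0.0] turn -0.043 -> dist 126 ang -8 [616.3, -306.2, 119.8, -175.3]
[-0.0, 0.0, 0.16] turn 0.0 -> dist 80 ang 0 [616.3, -306.2, 39.8, -175.3]
```

View pics/w10.png

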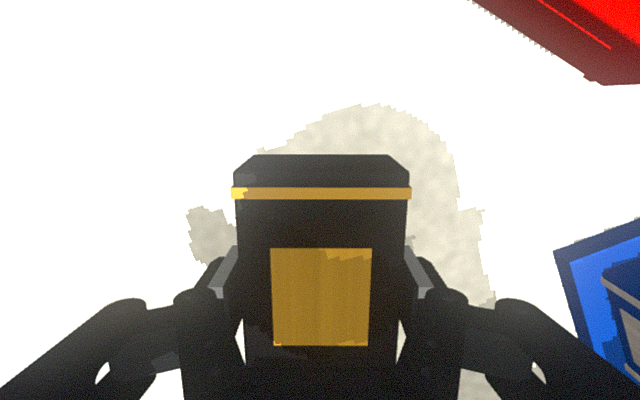

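>>> {"method": "play_rows", "body": {"translation": [[0,0,-0.02],[0,0,-0.06],[0,0,-0.12],[0,0,-0.18],[0,0,-0.22]], "turn": [[0,0,0],[0,0,0],[0,0,0],[0,0,0],[0,0,0]], "claw": [0.4,0.4,0.4,0.4,0.4], "grip_force": 60}}

```text
t: 17.37
ee_pos: [616.6, -46.2, 122.6]
tool_rot: [0.141, 0.99, 0.0, 0.001]
contact_force: [1.0, -0.1, -1.4]
opening: 0.687
```

>>> {"method": "play_rows", "body": {"translation": [[-0.01,-0.035,0],[-0.024,-0.085,0],[-0.041,-0.14,0],[-0.058,-0.2,0],[-0.075,-0.258,0]], "turn": [[0,0,-0.01],[0,0,-0.024],[0,0,-0.04],[0,0,-0.057],[0,0,-0.073]], "claw": [0.4,0.4,0.4,0.4,0.4]}}

```text
t: 17.78
ee_pos: [615.1, -181.4, 119.8]
tool_rot: [0.026, 1.0, 0.0, -0.001]
contact_force: [0.6, -0.3, -1.7]
opening: 0.69
```

>>> {"method": "play_rows", "body": {"translation": [[-0.003,-0.06,0],[-0.006,-0.12,0],[-0.009,-0.175,0],[-0.011,-0.22,0],[-0.013,-0.252,0]], "turn": [[0,0,-0.01],[0,0,-0.02],[0,0,-0.03],[0,0,-0.038],[0,0,-0.043]], "claw": [0.4,0.4,0.4,0.4,0.4]}}

```text
t: 18.2
ee_pos: [614.5, -308.7, 119.3]
tool_rot: [-0.04, 0.999, 0.0, -0.001]
contact_force: [1.2, -0.1, -1.2]
opening: 0.685
```

>>> {"method": "play_rows", "body": {"translation": [[0,0,0.03],[0,0,0.07],[0,0,0.11],[0,0,0.14],[0,0,0.16]], "turn": [[0,0,0],[0,0,0],[0,0,0],[0,0,0],[0,0,0]], "claw": [0.4,0.4,0.4,0.4,0.4]}}

```text
t: 18.62
ee_pos: [613.8, -306.2, 37.3]
tool_rot: [-0.04, 0.999, 0.001, -0.002]
contact_force: [-0.9, -0.1, -1.1]
opening: 0.689
```

```bash
python3 look.py wrist w11
```

```text
18.6667 [ 613.1 -305.8   35.8] (np.float64(-175.42823846516706), array([-0.00628442,  0.00251782, -0.99997708])) [-0.5  0.8 -3.4] 0.6881363197613464
```

View pics/w11.png

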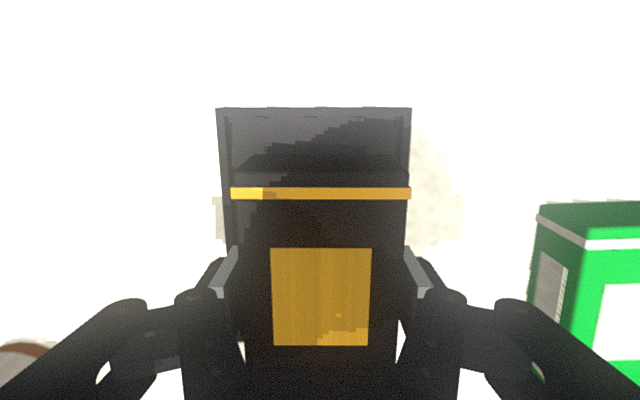

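Centred over the black tray once the arm's lag settles. Lowering and releasing.

>>> {"method": "play_rows", "body": {"translation": [[0,0,0.01],[0,0,0.02],[0,0,0.03],[0,0,0.04],[0,0,0.046]], "turn": [[0,0,0],[0,0,0],[0,0,0],[0,0,0],[0,0,0]], "claw": [0.4,0.4,0.4,0.4,0.4]}}

```text
t: 19.08
ee_pos: [615.6, -306.5, 16.6]
tool_rot: [-0.04, 0.999, 0.0, 0.0]
contact_force: [-0.8, 0.5, -1.0]
opening: 0.69
```

>>> {"method": "play_rows", "body": {"translation": [[0,0,0.001],[0,0,0.002],[0,0,0.003],[0,0,0.004],[0,0,0.005]], "turn": [[0,0,0],[0,0,0],[0,0,0],[0,0,0],[0,0,0]], "claw": [0.4,0.4,0.4,0.4,0.4]}}

```text
t: 19.5
ee_pos: [615.8, -306.7, 15.3]
tool_rot: [-0.041, 0.999, -0.0, 0.0]
contact_force: [-2.5, 1.1, 4.4]
opening: 0.69
```

```bash
python3 look.py wrist w12
```

```text
19.55 [ 615.8 -306.7   15.3] (np.float64(-175.3542459152166), array([ 7.70473236e-04, -4.20013404e-04, -9.99999615e-01])) [-1.9  0.7  3. ] 0.6900401752888412
```

View pics/w12.png

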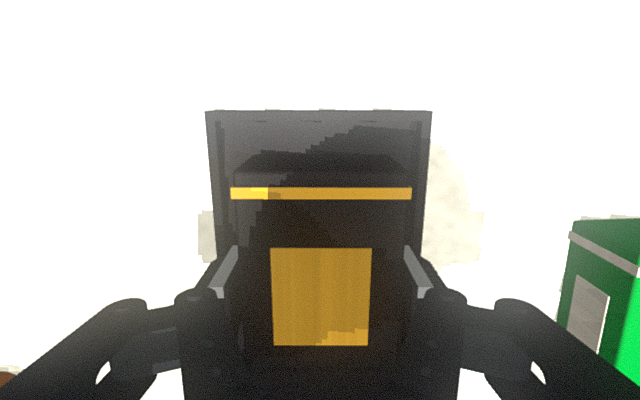

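>>> {"method": "play_rows", "body": {"translation": [[0,0,0],[0,0,0],[0,0,0],[0,0,0],[0,0,0]], "turn": [[0,0,0],[0,0,0],[0,0,0],[0,0,0],[0,0,0]], "claw": [0.7,0.78,0.85,0.85,0.85]}}

```text
t: 19.97
ee_pos: [615.6, -306.6, 14.2]
tool_rot: [-0.04, 0.999, 0.0, -0.0]
contact_force: [0.4, 0.7, -0.4]
opening: 0.853
```

>>> {"method": "play_rows", "body": {"translation": [[0,0,0],[0,0,-0.01],[0,0,-0.04],[0,0,-0.09],[0,0,-0.15]], "turn": [[0,0,0],[0,0,0],[0,0,0],[0,0,0],[0,0,0]], "claw": [0.85,0.85,0.85,0.85,0.85]}}

```text
t: 20.38
ee_pos: [614.3, -306.2, 88.3]
tool_rot: [-0.04, 0.999, 0.001, -0.002]
contact_force: [0.8, -0.1, 1.1]
opening: 0.85
```

```bash
python3 look.py wrist w13; python3 - <<'E'
from plan import *
plan((616.3,-306.2,89.3,-175.3),[(580,-302,170,-175),(463,-288.5,170,-173.2)])
E
```

```text
20.4333 [ 618.8 -308.1   97.4] (np.float64(-175.26515442452038), array([ 0.00927001, -0.00489468, -0.99994505])) [ 1.7 -1.3  5.9] 0.8498406197817121
[0.072, 0.014, -0.161] turn -0.002 -> dist 88 ang -0 [579.8, -302.2, 169.8, -174.9]
[0.23, 0.048, -0.0] turn -0.01 -> dist 117 ang -2 [463.2, -288.4, 169.8, -173.1]
```

View pics/w13.png

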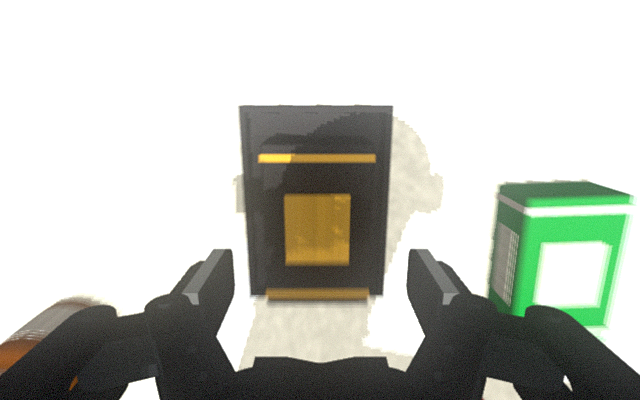

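>>> {"method": "play_rows", "body": {"translation": [[0,0,-0.06],[0.01,0.002,-0.12],[0.03,0.006,-0.161],[0.06,0.012,-0.161],[0.072,0.014,-0.161]], "turn": [[0,0,0],[0,0,0],[0,0,0],[0,0,0],[0,0,-0.002]], "claw": [1,1,1,1,1]}}

```text
t: 20.85
ee_pos: [578.7, -302.5, 172.3]
tool_rot: [-0.044, 0.999, -0.0, 0.002]
contact_force: [-0.6, 0.1, -0.3]
opening: 1.0
```

>>> {"method": "play_rows", "body": {"translation": [[0.06,0.012,0],[0.12,0.025,0],[0.18,0.038,0],[0.23,0.048,0],[0.23,0.048,0]], "turn": [[0,0,-0.003],[0,0,-0.006],[0,0,-0.01],[0,0,-0.01],[0,0,-0.01]], "claw": [1,1,1,1,1]}}

```text
t: 21.27
ee_pos: [457.3, -287.5, 169.1]
tool_rot: [-0.058, 0.998, 0.001, -0.002]
contact_force: [-0.3, 0.4, -0.9]
opening: 0.997
```

>>> {"method": "play_rows", "body": {"translation": [[0,0,0],[0,0,0],[0,0,0],[0,0,0],[0,0,0]], "turn": [[0,0,0],[0,0,0],[0,0,0],[0,0,0],[0,0,0]], "claw": [1,1,1,1,1]}}

```text
t: 21.68
ee_pos: [463.2, -288.6, 169.4]
tool_rot: [-0.059, 0.998, 0.0, -0.0]
contact_force: [-0.8, -0.4, -0.0]
opening: 0.998
```

```bash
python3 look.py wrist w14; python3 - <<'E'
from h import *
f=dict(np.load("pics/w14.npz")); im=f["pixels"]
hsv=cv2.cvtColor(im,cv2.COLOR_RGB2HSV)
p=proj(f,np.array([[463,-288.5,38]]))[0].astype(int); print(p)
x,y=p
k=cv2.inRange(hsv,(45,80,30),(85,255,255)); o=np.zeros_like(k); o[y-75:y+75,x-75:x+75]=k[y-75:y+75,x-75:x+75]
inner=cv2.bitwise_not(o); n,l,s,c=cv2.connectedComponentsWithStats(inner,connectivity=4)
for i in range(1,n):
    if 300<s[i,4]<5000: print(s[i],c[i],unproj(f,[c[i]],38), rect(f,(l==i).astype(np.uint8)*255,38))
cv2.imwrite("pics/w14c.png",cv2.resize(im[y-80:y+80,x-90:x+90],None,fx=4,fy=4,interpolation=cv2.INTER_CUBIC)[:,:,::-1])
E
```

```text
21.7333 [ 463.  -288.6  169.4] (np.float64(-173.1922493727749), array([-5.37493094e-04,  1.23286093e-04, -9.99999848e-01])) [-0.6  1.1 -0.2] 0.9975425865076796
[319 190]
[ 296  166   48   50 2295] [319.49019608 190.41655773] [[ 462.98907282 -288.33139502]] [ 462.9 -287.9   37.1   40.7    6.8]
```

View pics/w14c.png

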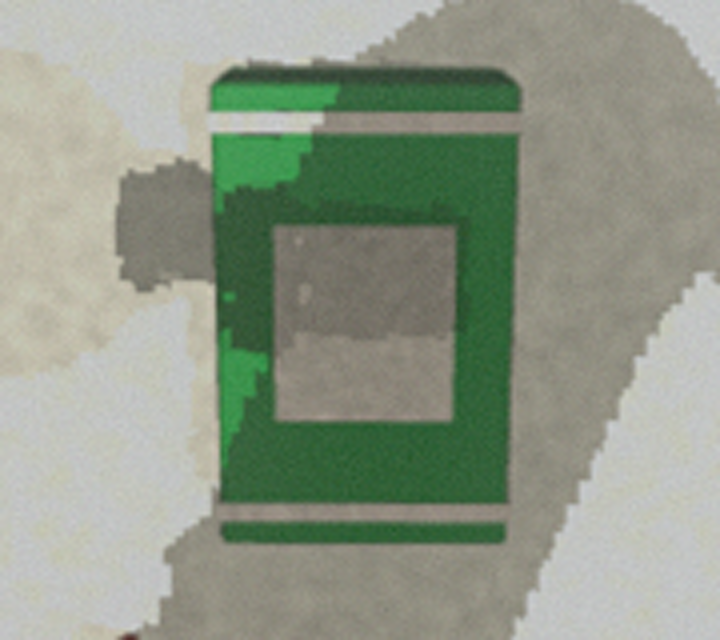

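The green carton's label centre is at (463,-288.3), exactly under the tool and square to it. Descending from 169.8 to about 10 and gripping.

>>> {"method": "play_rows", "body": {"translation": [[0,0,0.05],[0,0,0.1],[0,0,0.16],[0,0,0.2],[0,0,0.23]], "turn": [[0,0,0],[0,0,0],[0,0,0],[0,0,0],[0,0,0]], "claw": [1,1,1,1,1]}}

```text
t: 22.15
ee_pos: [461.6, -288.2, 52.4]
tool_rot: [-0.059, 0.998, 0.001, -0.002]
contact_force: [0.3, 0.5, -0.0]
opening: 0.997
```

>>> {"method": "play_rows", "body": {"translation": [[0,0,0.025],[0,0,0.05],[0,0,0.075],[0,0,0.09],[0,0,0.09]], "turn": [[0,0,0],[0,0,0],[0,0,0],[0,0,0],[0,0,0]], "claw": [1,1,1,1,1]}}

```text
t: 22.57
ee_pos: [461.6, -288.2, 8.0]
tool_rot: [-0.059, 0.998, 0.001, -0.002]
contact_force: [-0.1, -0.6, -0.4]
opening: 1.0
```

>>> {"method": "play_rows", "body": {"translation": [[0,0,0],[0,0,0],[0,0,0],[0,0,0],[0,0,0]], "turn": [[0,0,0],[0,0,0],[0,0,0],[0,0,0],[0,0,0]], "claw": [0.85,0.7,0.55,0.4,0.4], "grip_force": 40}}

```text
t: 22.98
ee_pos: [463.3, -288.8, 10.8]
tool_rot: [-0.059, 0.998, -0.0, 0.001]
contact_force: [0.6, 1.5, 2.5]
opening: 0.693
```

>>> {"method": "play_rows", "body": {"translation": [[0,0,0],[0,0,0],[0,0,0],[0,0,0],[0,0,0]], "turn": [[0,0,0],[0,0,0],[0,0,0],[0,0,0],[0,0,0]], "claw": [0.4,0.4,0.4,0.4,0.4]}}

```text
t: 23.4
ee_pos: [463.3, -288.8, 10.8]
tool_rot: [-0.059, 0.998, -0.0, 0.001]
contact_force: [-0.0, 1.4, 5.9]
opening: 0.689
```

```bash
python3 look.py wrist w15; python3 - <<'E'
from plan import *
plan((463.2,-288.4,9.8,-173.1),[(463,-288.4,150,-173.1),(480,-100,150,-173.1),(480,90,150,-170),(462.8,268.4,150,-165.9),(462.8,268.4,40,-165.9)])
E
```

```text
23.45 [ 463.3 -288.8   10.8] (np.float64(-173.18744836390712), array([ 1.76598000e-03, -7.09758777e-04, -9.99998189e-01])) [0.5 2.  4.6] 0.6939237068180971
[0.0, 0.0, -0.28] turn -0.0 -> dist 140 ang -0 [463.2, -288.4, 149.8, -173.1]
[-0.079, 0.37, -0.0] turn -0.0 -> dist 189 ang -0 [480.2, -100.0, 149.8, -173.1]
[-0.045, 0.377, -0.0] turn -0.017 -> dist 190 ang -3 [479.9, 89.8, 149.8, -170.0]
[-0.028, 0.358, -0.0] turn -0.023 -> dist 180 ang -4 [462.7, 268.6, 149.8, -165.9]
[-0.0, -0.0, 0.22] turn -0.0 -> dist 110 ang -0 [462.7, 268.6, 39.8, -165.9]
```

View pics/w15.png

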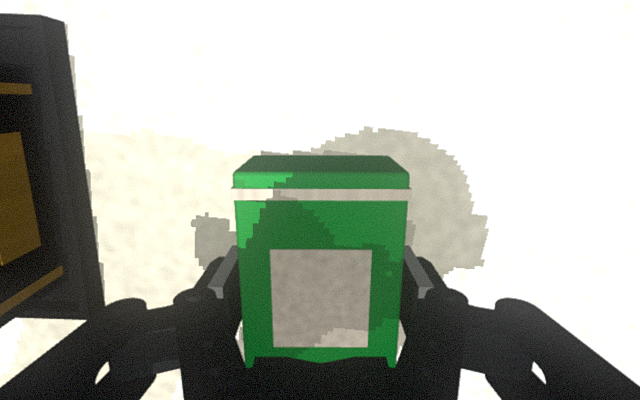

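>>> {"method": "play_rows", "body": {"translation": [[0,0,-0.03],[0,0,-0.08],[0,0,-0.15],[0,0,-0.22],[0,0,-0.28]], "turn": [[0,0,0],[0,0,0],[0,0,0],[0,0,0],[0,0,0]], "claw": [0.4,0.4,0.4,0.4,0.4], "grip_force": 60}}

```text
t: 23.87
ee_pos: [461.9, -288.4, 151.2]
tool_rot: [-0.059, 0.998, 0.0, -0.0]
contact_force: [1.4, -0.2, -1.9]
opening: 0.688
```

>>> {"method": "play_rows", "body": {"translation": [[-0.012,0.055,0],[-0.028,0.13,0],[-0.045,0.21,0],[-0.062,0.29,0],[-0.079,0.37,0]], "turn": [[0,0,0],[0,0,0],[0,0,0],[0,0,0],[0,0,0]], "claw": [0.4,0.4,0.4,0.4,0.4]}}

```text
t: 24.28
ee_pos: [478.6, -98.6, 149.2]
tool_rot: [-0.059, 0.998, 0.0, -0.001]
contact_force: [0.3, 0.5, -0.8]
opening: 0.691
```

>>> {"method": "play_rows", "body": {"translation": [[-0.009,0.075,0],[-0.018,0.15,0],[-0.027,0.226,0],[-0.036,0.302,0],[-0.045,0.377,0]], "turn": [[0,0,-0.003],[0,0,-0.006],[0,0,-0.01],[0,0,-0.013],[0,0,-0.017]], "claw": [0.4,0.4,0.4,0.4,0.4]}}

```text
t: 24.7
ee_pos: [478.5, 91.2, 149.2]
tool_rot: [-0.086, 0.996, -0.0, -0.001]
contact_force: [1.4, -0.9, -2.3]
opening: 0.691
```

>>> {"method": "play_rows", "body": {"translation": [[-0.006,0.078,0],[-0.012,0.155,0],[-0.018,0.23,0],[-0.023,0.3,0],[-0.028,0.358,0]], "turn": [[0,0,-0.005],[0,0,-0.01],[0,0,-0.014],[0,0,-0.018],[0,0,-0.023]], "claw": [0.4,0.4,0.4,0.4,0.4]}}

```text
t: 25.12
ee_pos: [461.8, 270.3, 149.0]
tool_rot: [-0.123, 0.992, -0.0, -0.001]
contact_force: [0.4, -0.1, -0.4]
opening: 0.688
```

>>> {"method": "play_rows", "body": {"translation": [[0,0,0.04],[0,0,0.09],[0,0,0.14],[0,0,0.185],[0,0,0.22]], "turn": [[0,0,0],[0,0,0],[0,0,0],[0,0,0],[0,0,0]], "claw": [0.4,0.4,0.4,0.4,0.4]}}

```text
t: 25.53
ee_pos: [461.5, 267.2, 37.2]
tool_rot: [-0.122, 0.993, -0.001, -0.002]
contact_force: [-0.4, 0.2, -1.8]
opening: 0.691
```

```bash
python3 look.py wrist w16
```

```text
25.5833 [459.9 265.7  34.3] (np.float64(-166.10288092897204), array([-0.00788573, -0.00652905, -0.99994759])) [-0.9 -0.9 -4.3] 0.6867452303724588
```

View pics/w16.png

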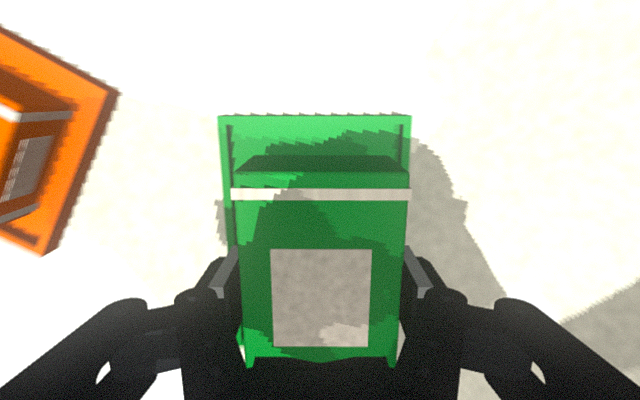

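Aligned with the green tray (cols 219-411), with the usual lag offset. Lowering.

>>> {"method": "play_rows", "body": {"translation": [[0,0,0.01],[0,0,0.02],[0,0,0.03],[0,0,0.04],[0,0,0.046]], "turn": [[0,0,0],[0,0,0],[0,0,0],[0,0,0],[0,0,0]], "claw": [0.4,0.4,0.4,0.4,0.4]}}

```text
t: 26.0
ee_pos: [463.2, 268.5, 16.9]
tool_rot: [-0.122, 0.993, 0.0, 0.0]
contact_force: [0.1, 0.3, -2.1]
opening: 0.695
```

>>> {"method": "play_rows", "body": {"translation": [[0,0,0.001],[0,0,0.002],[0,0,0.003],[0,0,0.004],[0,0,0.005]], "turn": [[0,0,0],[0,0,0],[0,0,0],[0,0,0],[0,0,0]], "claw": [0.4,0.4,0.4,0.4,0.4]}}

```text
t: 26.42
ee_pos: [463.2, 268.6, 14.9]
tool_rot: [-0.122, 0.993, 0.0, 0.0]
contact_force: [-2.1, 1.0, 6.3]
opening: 0.685
```

```bash
python3 look.py wrist w17
```

```text
26.4667 [463.2 268.6  14.9] (np.float64(-165.99651266794967), array([ 5.54734100e-04,  3.49493132e-04, -9.99999785e-01])) [-1.4 -1.6  2.1] 0.6881601762003943
```

View pics/w17.png

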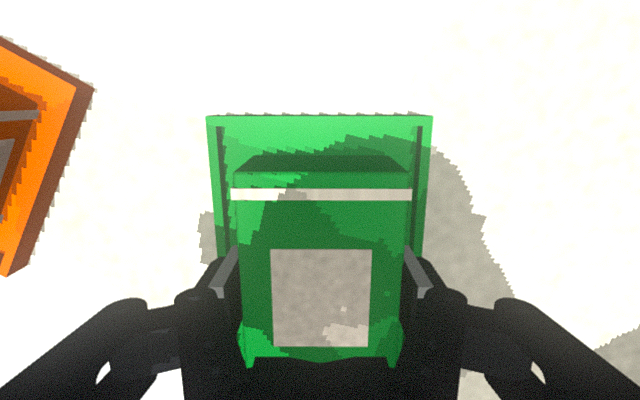

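Touching the floor, centred. Releasing, rising and backing away toward the base side for an unobstructed overhead view.

>>> {"method": "play_rows", "body": {"translation": [[0,0,0],[0,0,0],[0,0,0],[0,0,0],[0,0,0]], "turn": [[0,0,0],[0,0,0],[0,0,0],[0,0,0],[0,0,0]], "claw": [0.7,0.78,0.85,0.85,0.85]}}

```text
t: 26.88
ee_pos: [463.2, 268.5, 14.4]
tool_rot: [-0.122, 0.993, 0.0, 0.0]
contact_force: [0.1, 0.3, -0.1]
opening: 0.849
```

>>> {"method": "play_rows", "body": {"translation": [[0,0,0],[0,0,-0.01],[0,0,-0.04],[0,0,-0.09],[0,0,-0.15]], "turn": [[0,0,0],[0,0,0],[0,0,0],[0,0,0],[0,0,0]], "claw": [0.85,0.85,0.85,0.85,0.85]}}

```text
t: 27.3
ee_pos: [462.1, 267.4, 89.0]
tool_rot: [-0.122, 0.993, -0.001, -0.002]
contact_force: [1.0, 1.0, -0.7]
opening: 0.847
```

>>> {"method": "play_rows", "body": {"translation": [[0,0,-0.06],[0,0,-0.12],[0,0,-0.18],[0,0,-0.2],[0,0,-0.2]], "turn": [[0,0,0],[0,0,0],[0,0,0],[0,0,0],[0,0,0]], "claw": [1,1,1,1,1]}}

```text
t: 27.72
ee_pos: [464.4, 269.6, 193.1]
tool_rot: [-0.122, 0.993, 0.002, 0.003]
contact_force: [-0.4, -0.9, -1.0]
opening: 0.998
```

```bash
python3 look.py wrist w18; python3 - <<'E'
from plan import *
plan((462.7,268.6,189.3,-165.9),[(400,430,230,-150),(270,560,230,-116)])
E
```

```text
27.7667 [463.2 268.7 190.6] (np.float64(-166.0198629083749), array([ 0.00196669,  0.0025659 , -0.99999477])) [-0.6  0.2 -1. ] 1.0002858842617568
[0.043, 0.344, -0.081] turn -0.088 -> dist 178 ang -16 [399.9, 430.2, 229.8, -150.1]
[0.096, 0.355, -0.0] turn -0.189 -> dist 184 ang -34 [269.8, 560.0, 229.8, -116.0]
```

View pics/w18.png

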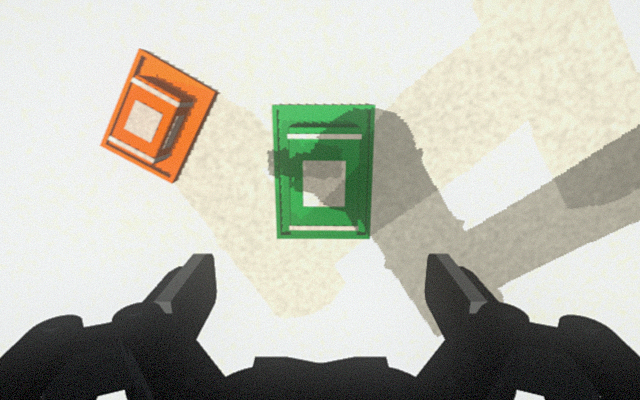

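>>> {"method": "play_rows", "body": {"translation": [[0.008,0.068,-0.016],[0.017,0.137,-0.032],[0.026,0.206,-0.048],[0.034,0.275,-0.065],[0.043,0.344,-0.081]], "turn": [[0,0,-0.017],[0,0,-0.034],[0,0,-0.052],[0,0,-0.07],[0,0,-0.088]], "claw": [1,1,1,1,1]}}

```text
t: 28.18
ee_pos: [399.2, 430.6, 227.9]
tool_rot: [-0.259, 0.966, -0.001, -0.002]
contact_force: [1.3, -0.9, -0.6]
opening: 1.002
```

>>> {"method": "play_rows", "body": {"translation": [[0.019,0.071,0],[0.038,0.142,0],[0.057,0.213,0],[0.077,0.284,0],[0.096,0.355,0]], "turn": [[0,0,-0.037],[0,0,-0.075],[0,0,-0.113],[0,0,-0.151],[0,0,-0.189]], "claw": [1,1,1,1,1]}}

```text
t: 28.6
ee_pos: [268.8, 560.3, 227.2]
tool_rot: [-0.531, 0.847, -0.001, -0.002]
contact_force: [1.0, 0.4, -1.1]
opening: 0.997
```

>>> {"method": "play_rows", "body": {"translation": [[0,0,0],[0,0,0],[0,0,0],[0,0,0],[0,0,0]], "turn": [[0,0,0],[0,0,0],[0,0,0],[0,0,0],[0,0,0]], "claw": [1,1,1,1,1]}}

```text
t: 29.02
ee_pos: [271.5, 559.1, 229.3]
tool_rot: [-0.528, 0.849, -0.0, -0.0]
contact_force: [-0.3, 0.3, -0.2]
opening: 0.999
```

```bash
python3 look.py top t19; python3 - <<'E'
from h import *
f=dict(np.load("pics/t19.npz")); im=f["pixels"]; hsv=cv2.cvtColor(im,cv2.COLOR_RGB2HSV)
# tray: x,y,angle short; carton top height = 4+h; label centre via low-saturation (gold for black) blob inside
for n,x,y,a,h,gold in [("o",621,255.7,-15.8,36,0),("g",462.8,268.4,14.1,42,0),("b",469.7,26.5,8.2,36,0),("k",616.4,-306,4.6,42,1)]:
    p=proj(f,np.array([[x,y,h]]))[0]
    k=cv2.inRange(hsv,(10,100,50),(32,255,255)) if gold else cv2.inRange(hsv,(0,0,60),(179,95,255))
    if n=="o": k=cv2.inRange(hsv,(0,0,60),(179,120,255))
    nn,l,s,c=cv2.connectedComponentsWithStats(k,connectivity=4)
    best=min([i for i in range(1,nn) if 25<s[i,4]<1500],key=lambda i:np.hypot(*(c[i]-p)))
    w=unproj(f,[c[best]],h)[0]; d=w-[x,y]; t=np.radians(a)
    print(n,p.round(1),c[best].round(1),s[best,2:],w.round(1),"in tray x,y:",np.round([d@[np.cos(t),np.sin(t)],d@[-np.sin(t),np.cos(t)]],1))
a=cv2.resize(im[165:300,170:350],None,fx=4,fy=4,interpolation=cv2.INTER_CUBIC); cv2.imwrite("pics/t19a.png",cv2.convertScaleAbs(a,alpha=1.4)[:,:,::-1])
a=cv2.resize(im[165:300,365:515],None,fx=4,fy=4,interpolation=cv2.INTER_CUBIC); cv2.imwrite("pics/t19b.png",cv2.convertScaleAbs(a,alpha=1.4)[:,:,::-1])
E
```

```text
29.0667 [271.6 559.3 229.6] (np.float64(-116.25993864178055), array([-1.41440934e-04, -4.88404188e-04, -9.99999871e-01])) [0.1 0.2 0.9] 1.0009601374760881
o [217.7 193.5] [217.  193.4] [ 15  14 139] [621.2 257.2] in tray x,y: [-0.2  1.5]
g [205.6 265.6] [204.6 266.2] [ 22  21 344] [461.7 270.6] in tray x,y: [-0.6  2.4]
b [319.1 264.8] [318.8 265. ] [ 15  13 158] [469.2  27. ] in tray x,y: [-0.4  0.5]
k [475.3 198.5] [474.9 198.6] [ 22  18 338] [ 616.3 -305.2] in tray x,y: [-0.1  0.9]
```

View pics/t19a.png

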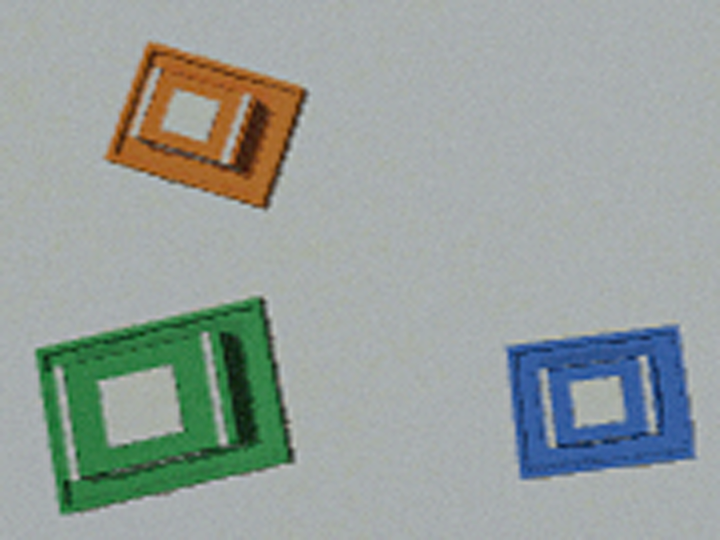

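View pics/t19b.png

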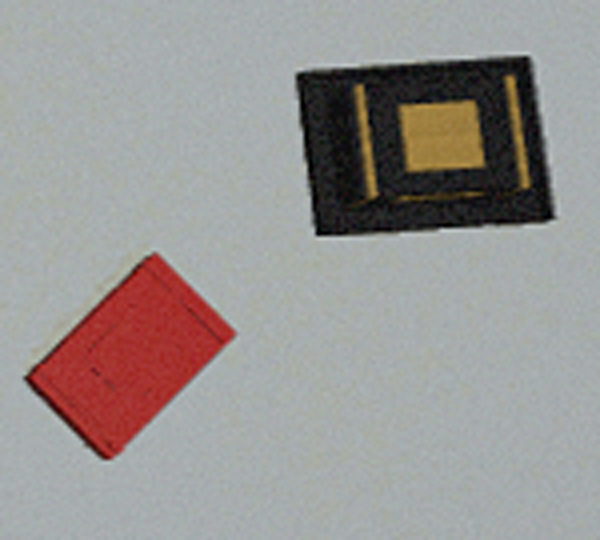

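View pics/t19.png

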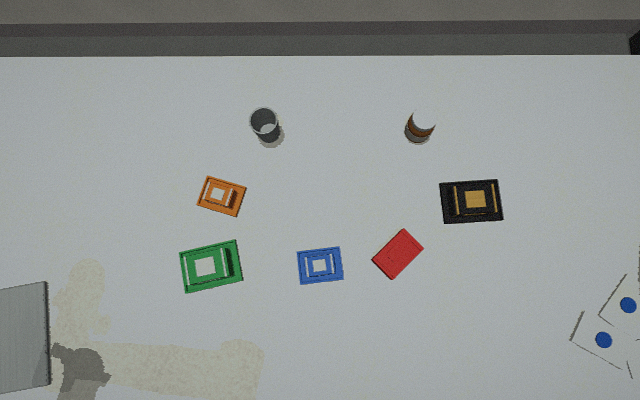

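All four are flat in their own trays, within about 2.5 mm of centre. The jar (420,127), beaker (265,125) and red box (397,254) are where they began, and the arm is clear. Handing in.

```bash
python3 -c "
from station import *
print(hand_in())"
```

```text
the job is handed in; nothing more can be done
None
```

I took both piles apart and set each carton in the tray of its own colour, in the order orange, blue, black, green. I then backed the arm clear and handed the job in at about 29 s. Handing in reports no verdict.

- **Position:** the last overhead picture put each carton's label within 2.5 mm of its tray's centre. The offsets along the tray's x and y were orange (-0.2, 1.5), green (-0.6, 2.4), blue (-0.4, 0.5) and black (-0.1, 0.9) mm.
- **Seating and tilt:** I did not measure these directly. The cartons look flat inside the rims. Tool height at release matched the grasp height, and three of the four (all but orange) showed a light floor contact of about 4–7 N.
- **Bystanders:** the jar, the beaker and the red look-alike were at the same pixels as at the start.
- **Disagreements:** no check failed. The measured pose ran a few mm off right after fast moves and had settled before each release. My first overhead fit of the green carton was off because it took in the side face, so I used the label centre instead, and the wrist camera confirmed it.

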